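# Measure a bending former's curved face with a measuring wheel

## Task

Take the measuring wheel out of its stand and roll it along the curved wooden face of the bending former, once, from touching the left-hand steel stop to touching the right-hand one (as seen from the robot), so that its counter shows how long a bus bar strip that face takes. Press only lightly, but keep the tyre on the wood round every curve so that it rolls the whole way and never skids, then hang the wheel back upright in its stand with the reading kept, leaving the other things where they are.

Things in the scene. Friction and masses are not known exactly. Their poses are not given: they have to be found in the camera images.
- gauge: the measuring wheel, a 185 g hand tool 106 mm tall on one upright axis; heights over its origin: black tyred wheel, 30 mm diameter, 0-8 mm; spigot, 26 mm diameter, 9-26 mm; grey readout housing, 50 mm diameter, 26-40 mm; square black grip, 24 x 24 mm, 40-106 mm. Origin: on the axis at the wheel's underside, z up, x and y square to the grip's flats. It starts hanging in the stand
- wheel (a joint): the counter, rad: turn of the wheel against the grip, 0 at the start, counting up as the wheel rolls from left stop to right; 1 rad is 15 mm of face, stop to stop about 12.3 rad (with the grip kept from turning). It drags: 0.8 N at the rim turns it, so the tyre skids if pressed with less than about 2 N, and stands still in the air
- hub (a point): centre of the wheel: on the gauge's axis, 4 mm above its underside. Tyre and soft wood bear only a light pressure: about 7 N is right, 15 N too hard
- former: bending former: fixed grey board 130 x 250 x 8 mm, bolted on it a block of pale wood 22 mm high (top at z = 30 mm) whose curved face looks to the robot; it carries a steel stop 23 mm high at each end, jutting 28 mm from the face. Origin: underside of the board; z up, x into the wood, y left along the face. Stops' inner sides at y = +-100 mm, as drawn
- start (a point): where, as drawn, the wheel's centre is when the tyre touches the left stop and the face, 11 mm above the board (half way up the face); in the former's frame: x -33, y 85, z 19 mm. The block with face and stops is clamped through slots: it sits up to 3 mm nearer or farther (along x) and up to 0.02 rad askew of the drawing, differently each time, and does not give
- finish (a point): the same at the right stop, as drawn; in the former's frame: x -36, y -85, z 19 mm
- hollow (a point): deepest point of the hollow in the face's left half, as drawn. Drawn face in the former's frame, y:x in mm: 100:-20, 90:-19, 80:-17, 70:-15, 60:-11, 50:-8, 40:-6, 30:-7, 20:-11, 10:-17, 0:-24. Besides the block's shift, its hand-cut curves lie up to 4 mm off the drawing; the nearly straight ends (last 15 mm) within 1 mm
- hump (a point): top of the hump in the face's right half, as drawn; it stands out towards the robot. Drawn face on, y:x in mm: 0:-24, -10:-31, -20:-37, -30:-40, -40:-38, -50:-34, -60:-29, -70:-25, -80:-22, -90:-21, -100:-20; the true curve up to 4 mm off it, as above
- stand: the gauge's stand, fixed: steel foot 90 x 90 mm, four posts, aluminium top plate 80 x 80 x 8 mm, its top 62 mm over the bench, with a hole of 36 mm diameter (bevelled to 42 mm at the mouth) in its middle. Wheel and spigot hang through the hole, the housing rests on the plate; the hanging gauge's origin is then 36 mm over the bench. Origin: under the hole's centre at the foot's underside; z up
- tape: bystander: roll of amber tape, 64 mm across, 12 mm high, lying flat; origin under its centre. To be left alone
- spool: bystander: blue-flanged spool of solder standing on end, 53 mm across, 40 mm high; origin under its centre. To be left alone
- jar: bystander: jar of crimp lugs with a yellow cap, 47 mm across, 52 mm high; origin under its centre. To be left alone
Not all that is in view belongs to the job. Leave any green or purple look-alike of the gauge alone.

How it is judged (in metres and radians):
On the way, in this order (a step that is already met when the one before it is completed fails the run):
1. the wheel, not yet rolled (counter within 1 rad of zero), touches the face at the left stop, its centre within 8 mm of the drawn start point in plan (horizontal distance between hub and start below 0.008 m and contact force between gauge and former above 0.5 N and z of hub in the frame of former between 0.008 and 0.03 m and value of joint wheel between -1 and 1 rad), for 0.1 s.
2. the wheel rolls through the hollow in contact with the face (y of hub in the frame of former between 0.03 and 0.054 m and contact force between gauge and former above 0.5 N and z of hub in the frame of former between 0.008 and 0.03 m and value of joint wheel between 1.5 and 4.5 rad), for 0.1 s.
3. the wheel rolls over the hump in contact with the face (y of hub in the frame of former between -0.042 and -0.012 m and contact force between gauge and former above 0.5 N and z of hub in the frame of former between 0.008 and 0.03 m and value of joint wheel between 6.4 and 9.8 rad), for 0.1 s.
4. the wheel touches the face at the right stop, its centre within 8 mm of the drawn finish point in plan, with the counter between 11.8 and 12.8 rad (horizontal distance between hub and finish below 0.008 m and contact force between gauge and former above 0.5 N and z of hub in the frame of former between 0.008 and 0.03 m and value of joint wheel between 11.8 and 12.8 rad), for 0.1 s.
At the end, for the whole second after the job is handed in: the measuring wheel hangs upright (within 0.08 rad) and still in the stand's hole, its housing on the plate (within 4 mm in height, 6 mm in plan), and its counter still reads between 11.8 and 12.8 rad (horizontal distance between gauge and stand below 0.006 m and z of gauge in the frame of stand between 0.032 and 0.04 m and angle between gauge's own z axis and vertical below 0.08 rad and value of joint wheel between 11.8 and 12.8 rad and linear speed of gauge below 0.02 m/s); the robot touches nothing.
It fails at once if the measuring wheel is pressed on the former with more than 15 N (contact force between gauge and former above 15 N).
It fails at once if a bystander (tape, spool or jar) is moved by more than 15 mm (distance of any of tape, spool, jar from where it was at the start of the episode above 0.015 m).
It also fails if it takes over 72 s, if anything falls off the work surface, if the arm or the gripper's body presses on something with over 40 N, if the wrist force passes 120 N, or if a joint passes its speed limit or range.

## Robot

A 6-joint arm with a two-finger parallel gripper is mounted at the origin on a cart in front of the work surface, level with it; the furniture and walls round the work are solid. World frame = base frame: x ahead of the robot, y to its left, z up, the work surface at z = 0. Lengths are in m, angles in degrees, forces in N, time in s.
With the tool pointing down it reaches from about 0.4 to 0.825 m from the base axis. Payload 7 kg.
Tool frame: the origin (TCP) lies midway between the tips of the shut fingers; the grasp point (between the pads) lies 19 mm behind it; z points along the fingers, y is the line along which they close (so a half turn about z gives the same grasp; the last joint's range is limited). The gripper opens to 88 mm and grips with 3 to 60 N. Pads are 19 mm wide; open, the fingers measure 130 mm over their backs; the gripper's body (78 mm by 193 mm) begins 47 mm behind the grasp point.
Start: joints at [-54.368, 20.546, 0.682, 0, -70.136, -16.507], TCP at [0.221, -0.638, 0.188] pointing down, gripper open.
Joint ranges: [-176.03, 176.03], [-82.01, 121.73], [-58.28, 71.71], [-173.87, 95.51], [-174.79, -0.11], [-173.66, 173.66]. Speed limits (degrees/s): [136.94, 136.94, 172.46, 180, 180, 180].

## Interface

Orientations are given as [roll, pitch, yaw] about the fixed x, y, z axes, in that order (R = Rz(yaw) Ry(pitch) Rx(roll)).
In Python, from plant import telemetry, viewer, workorder gives the robot as it stands. The module is installed in compiled form; this text tells all that it offers.
- The arm moves only by the tool carry_out, never from a script. Its argument "rows" is a list of rows, each a list of 6 numbers: the shift along the tool's x, y, z in m, then the turn, a rotation vector about the tool's x, y, z in rad. In form: [[tx, ty, tz, ax, ay, az], ...]. A call has 1 to 8 rows; each row is the pose to reach, as a shift and turn from the pose commanded when the call began, along the tool's axes at that moment; what a row does not reach only later rows make up. A row lasts 1/8 s, in which the tool goes at most 62.5 mm and 10.7 degrees, less where a joint would pass 70% of its speed; a pose out of reach is approached as far as the arm can. A call with a gripper value outside its range is refused whole. "grip" is the gripper's target within -1 to 1 (fully open at 1, half-way at 0, shut at -1), set as the call begins (left out, the last holds). The fingers move at their own pace and stop on an object; the grip force is fixed at half the most. Time passes only in rows, so rows that repeat a pose let the fingers close. It gives the time, the measured TCP pose, the force, the opening and the grip force at its end, in the units of the state.
- telemetry.get_obs(): the state, without advancing time (a new reading comes with each control period).
- viewer.snapshot(name): name is "side" or "top"; returns the picture (480x640x3 uint8, red, green, blue); there is no depth.
- viewer.camera_info(name): a dict with "intrinsics" (3x3 intrinsics, pixels), "extrinsics" (4x4, takes a point from camera to world coordinates). Camera axes: x right, y down, z forward; pixel columns grow to the right and rows downward; lengths in m; the calibration is good to about 2 mm. A picture is of the moment at which its call begins. camera_info takes no time and is no camera call.
- workorder.close_job(): hands the job in; it is judged then, once.
The state is a dict: "clock": time; "joint_pos": joint angles; "qvel": joint speeds; "tau": joint torques, N m; "tool_pos": TCP position; "orientation": TCP orientation; "force": force on the tool from outside, world axes, zero at the start; "moment": the same for the moment, N m; "opening": finger opening in m; "gripper_force": force on a finger pad.
Only numpy, scipy, OpenCV 4.12 (cv2) and the standard library are available. Lean on these libraries where they do the work, as an engineer would, in place of code of your own. Each camera call takes 0.05 s, during which the arm holds its last target. There are 200 camera calls.

## Working session

There is one attempt and no reset: what is moved stays moved. The work goes in short steps, Python scripts to look and compute and a tool call to move; the robot and the scene stay as the last step left them, time stands still between calls to the robot, and variables do not carry over. Pictures are saved under pics/ and viewed, at most 10 in all, crops included, and the job is handed in when it is done.

Besides the shell and the picture viewer there is one more tool, called after "Request:" as name([rows], argument=value, ...), one row to a line, values as JSON. carry_out: Moves the arm, as the interface text tells. Its arguments: {"type":"object","properties":{"rows":{"type":"array"},"grip":{"type":"number"}},"required":["rows"]}

```bash
mkdir -p pics; python3 - <<'E'
from plant import telemetry, viewer
import cv2,numpy as np
np.set_printoptions(suppress=True,precision=4)
for n in("top","side"):
    cv2.imwrite(f"pics/{n}0.png",viewer.snapshot(n)[:,:,::-1]); c=viewer.camera_info(n); print(n,np.array(c["intrinsics"]),np.array(c["extrinsics"]))
print(telemetry.get_obs())
E
```

```text
top [[462.857    0.     319.3607]
 [  0.     462.857  241.2959]
 [  0.       0.       1.    ]] [[-0.0105 -0.9826  0.1855  0.315 ]
 [-0.9996  0.0149  0.0224  0.1839]
 [-0.0248 -0.1852 -0.9824  1.2316]
 [ 0.      0.      0.      1.    ]]
side [[598.4421   0.     314.5105]
 [  0.     598.4421 243.4247]
 [  0.       0.       1.    ]] [[-0.9981 -0.0326  0.0528  0.4331]
 [-0.0616  0.624  -0.779   1.4504]
 [-0.0076 -0.7808 -0.6248  1.0666]
 [ 0.      0.      0.      1.    ]]
{'clock': 0.1, 'joint_pos': array([-54.37  ,  20.5904,   0.6403,  -0.0168, -70.1356, -16.5047]), 'qvel': array([ 0.0201, -0.1095,  0.1837,  0.0895,  0.012 ,  0.0093]), 'tau': array([  0.0004, -58.4162,  29.3751,   7.0154,   0.0101,  -0.0001]), 'tool_pos': array([ 0.2209, -0.6373,  0.1867]), 'orientation': array([ 179.9134,   -0.0092, -160.8805]), 'force': array([0.7816, 0.2132, 0.5394]), 'moment': array([-0.0076,  0.0137,  0.042 ]), 'gripper_force': 0.0, 'opening': 0.08761647122109684}
```

View pics/top0.png

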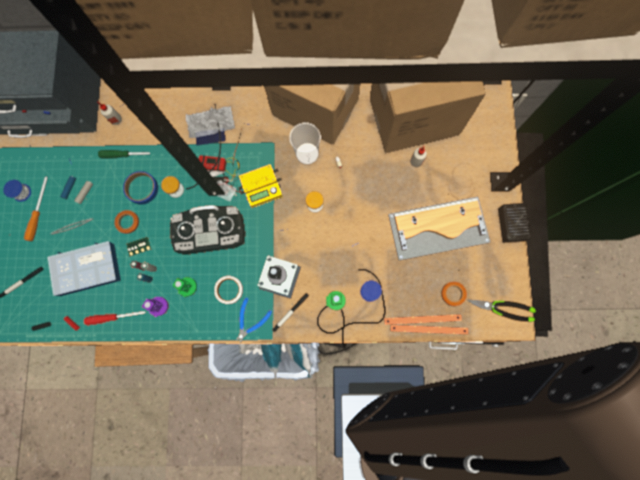

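View pics/side0.png

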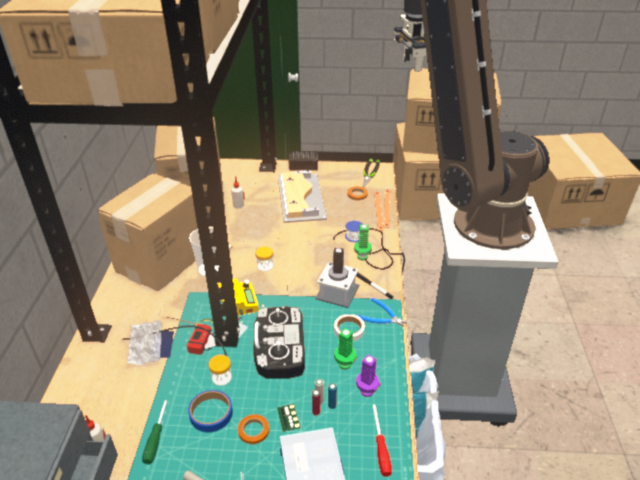

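The top view shows the former at about (440,228), with its curved face towards the robot, and the gauge in its stand at (279,274). The upright tools at (336,299) and (185,286) are green and the one at (155,306) is purple, so they are look-alikes. The one with a black grip and grey housing in the aluminium plate fits the description. I'll confirm it in an enlarged crop.

```bash
cat > h.py <<'E'
import cv2,numpy as np
from plant import viewer,telemetry
np.set_printoptions(suppress=True,precision=4)
def cam(n):
    c=viewer.camera_info(n); return np.array(c["intrinsics"]),np.array(c["extrinsics"])
def pix2w(n,uv,z):
    K,T=cam(n); d=T[:3,:3]@np.linalg.inv(K)@np.array([*uv,1.]); return T[:3,3]+d*(z-T[2,3])/d[2]
def w2pix(n,p):
    K,T=cam(n); q=K@(T[:3,:3].T@(np.array(p)-T[:3,3])); return q[:2]/q[2]
E
python3 - <<'E'
from h import *
a=cv2.imread("pics/top0.png");b=cv2.imread("pics/side0.png")
r=lambda i,x,y,w,h,s:cv2.resize(i[y:y+h,x:x+w],None,fx=s,fy=s,interpolation=cv2.INTER_CUBIC)
top=np.hstack([r(a,380,190,120,75,4), r(a,250,245,80,75,4)])   # 480+320 x300
bot=np.hstack([r(b,270,165,65,60,5)[:300], r(b,310,235,60,75,4), np.zeros((300,235,3),np.uint8)])
cv2.imwrite("pics/c0.png",np.vstack([top,bot]))
E
```

```text
(no output)
```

View pics/c0.png

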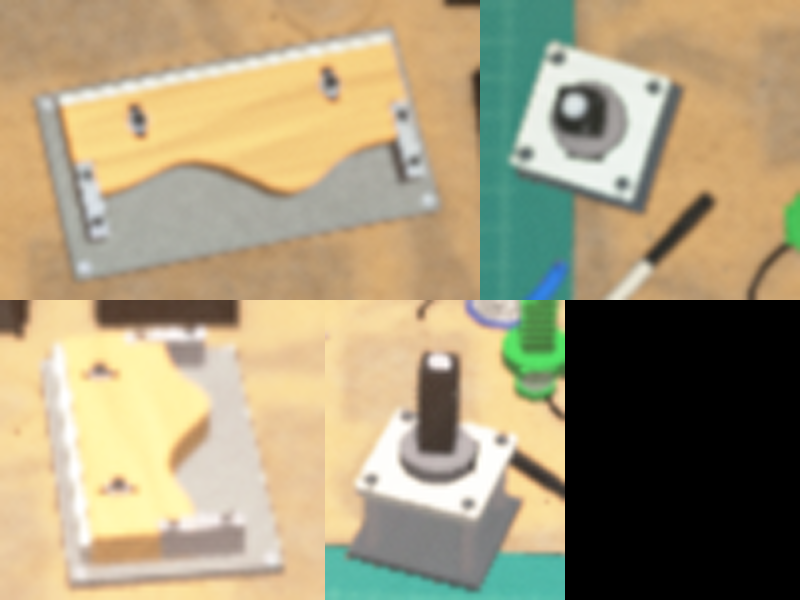

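The crops confirm the gauge: black square grip and grey housing in the white plate, centred near top pixel (279,274). They also show the former with its stops at crop pixels (92,200) and (408,140). Next I'll fit the poses and the face profile.

```bash
cat >> h.py <<'E'
from scipy.optimize import least_squares
def rectfit(n,uv,z,L,W):   # corners TL,TR,BR,BL : x up(W), y left(L)
    loc=np.array([[W/2,L/2],[W/2,-L/2],[-W/2,-L/2],[-W/2,L/2]])
    P=np.array([pix2w(n,u,z)[:2] for u in uv])
    def f(q):
        c,s=np.cos(q[2]),np.sin(q[2]); return (loc@np.array([[c,s],[-s,c]])+q[:2]-P).ravel()
    r=least_squares(f,[*P.mean(0),np.arctan2(*(P[0]-P[3])[::-1])]); return r.x,r.fun.reshape(4,2)*1e3,P
E
python3 - <<'E'
from h import *
B=[(389.5,214.25),(478,197.5),(489.75,241.75),(400,259.5)]
q,res,P=rectfit("top",B,.008,.25,.13); print("board",q[:2],np.degrees(q[2]));print(res)
print([np.linalg.norm(P[i]-P[i-1]) for i in range(4)])
S=[(267.25,255.5),(300.75,265.5),(290.75,296.25),(257.75,285.5)]
s,res,P=rectfit("top",S,.062,.08,.08); print("stand",s[:2],np.degrees(s[2]));print(res)
# side corners: plate crop /4+(310,235): TL.. 
S2=[((359-325)/4+310,(487-300)/4+235),((408-325)/4+310,(410-300)/4+235),((516-325)/4+310,(435-300)/4+235),((477-325)/4+310,(515-300)/4+235)]
P2=np.array([pix2w("side",u,.062)[:2] for u in S2]); print("stand side",P2.mean(0))
B2=[(50,355),(45,590),(285,570),(240,338)]
P2=np.array([pix2w("side",(u/5+270,(v-300)/5+165),.008)[:2] for u,v in B2]); print("board side",P2.mean(0),P2)
# grip top, z .142
print("grip top centre", pix2w("top",((580-480)/4+250,110/4+245),.142))
print("side grip top",pix2w("side",((441-325)/4+310,(360-300)/4+235),.142))
# profile
im=cv2.imread("pics/top0.png"); sat=cv2.cvtColor(im,cv2.COLOR_BGR2HSV)[:,:,1].astype(np.float32)
c,sn=np.cos(q[2]),np.sin(q[2]); R=np.array([[c,-sn],[sn,c]])
ys=np.arange(85,-86,-5)/1e3; xs=np.arange(-.055,.02,.0005)
dr=dict(zip(range(100,-101,-10),[-20,-19,-17,-15,-11,-8,-6,-7,-11,-17,-24,-31,-37,-40,-38,-34,-29,-25,-22,-21,-20]))
yy=sorted(dr)
for y in ys:
    p=np.array([w2pix("top",[*(q[:2]+R@[x,y]),.008]) for x in xs]).astype(np.float32)
    v=cv2.remap(sat,p[:,:1],p[:,1:],cv2.INTER_CUBIC).ravel()
    lo,hi=np.median(v[:20]),np.median(v[-30:]); i=np.where(v>(lo+hi)/2)[0][0]
    print(int(y*1e3),round(xs[i]*1e3,1),np.interp(y*1e3,yy,[dr[k] for k in yy]),lo,hi)
E
```

```text
board [ 0.5774 -0.111 ] 10.285130351546137
[[ 1.3254  2.6729]
 [ 3.1652 -2.0362]
 [-2.129  -3.1633]
 [-2.3616  2.5266]]
[np.float64(0.1263471358769236), np.float64(0.24503994407059124), np.float64(0.12458976558538425), np.float64(0.24436126856813745)]
stand [0.4487 0.3139] -17.788234979371783
[[-1.7948 -4.8994]
 [ 0.7964  4.8664]
 [ 2.3517  3.8441]
 [-1.3532 -3.811 ]]
stand side [0.4491 0.3226]
board side [ 0.5796 -0.1033] [[ 0.6582 -0.2188]
 [ 0.6335  0.0394]
 [ 0.4926  0.0122]
 [ 0.5342 -0.246 ]]
grip top centre [0.447  0.3148 0.142 ]
side grip top [0.45   0.3201 0.142 ]
85 -10.5 -18.0 11.867422 114.97836
80 -10.0 -17.0 12.105629 116.10878
75 -8.5 -16.0 11.866482 115.612946
70 -7.0 -15.0 11.996969 114.72203
65 -5.5 -13.0 12.089079 116.50897
60 -4.5 -11.0 11.149632 116.42206
55 -3.0 -9.5 12.09128 115.26027
50 -1.5 -8.0 12.736349 116.7303
45 -1.0 -7.0 12.30028 118.11673
40 -0.5 -6.0 12.316889 118.1233
35 -1.5 -6.5 12.004702 118.31743
30 -2.5 -7.0 11.962942 117.54738
25 -5.0 -9.0 12.751251 117.01366
20 -7.0 -11.0 12.350607 116.6752
15 -10.0 -14.0 12.315994 116.53363
10 -13.5 -17.0 13.023899 117.39215
5 -17.0 -20.5 11.837746 115.888794
0 -20.5 -24.0 11.996885 116.63123
-5 -24.5 -27.5 12.3199215 115.082954Traceback (most recent call last):
  File "<stdin>", line 22, in <module>
  File "h.py", line 9, in w2pix
    K,T=cam(n); q=K@(T[:3,:3].T@(np.array(p)-T[:3,3])); return q[:2]/q[2]
        ~~~^^^
  File "h.py", line 5, in cam
    c=viewer.camera_info(n); return np.array(c["intrinsics"]),np.array(c["extrinsics"])
ValueError: time passes only in moves, steps and waits
```

```bash
python3 - <<'E'
s=open('h.py').read()
s=s.replace('def cam(n):','import functools\n@functools.lru_cache(None)\ndef cam(n):')
s+='''
def edgefit(n,sig,q0,z,L,W,sides=(0,1,2,3),rng=.010,frac=.8):
    """refine rect pose from half-level crossings; sides 0:+x 1:-y 2:-x 3:+y ; returns pose, rms mm"""
    q=np.array(q0,float)
    for it in range(3):
        c,s=np.cos(q[2]),np.sin(q[2]); R=np.array([[c,-s],[s,c]]); pts=[];ks=[]
        for k in sides:
            h=(L if k in(0,2) else W)/2*frac
            for t in np.linspace(-h,h,25):
                d=np.arange(-rng,rng,.0004)
                if k in(0,2): sg=1 if k==0 else -1; l=np.stack([sg*(W/2+d),0*d+t],1)
                else: sg=1 if k==3 else -1; l=np.stack([0*d+t,sg*(L/2+d)],1)
                w=l@R.T+q[:2]; p=np.array([w2pix(n,[*a,z]) for a in w]).astype(np.float32)
                v=cv2.remap(sig,p[:,:1],p[:,1:],cv2.INTER_LINEAR).ravel()
                m=(v[:5].mean()+v[-5:].mean())/2
                if abs(v[0]-v[-1])<40: continue
                i=np.where((v[:-1]-m)*(v[1:]-m)<=0)[0]
                if len(i)==0: continue
                pts.append(w[i[len(i)//2]]); ks.append(k)
        pts=np.array(pts);ks=np.array(ks)
        def f(g):
            c,s=np.cos(g[2]),np.sin(g[2]); l=(pts-g[:2])@np.array([[c,-s],[s,c]])
            return np.select([ks==0,ks==1,ks==2,ks==3],[l[:,0]-W/2,-l[:,1]-L/2,-l[:,0]-W/2,l[:,1]-L/2])*1e3
        r=least_squares(f,q,loss='soft_l1',x_scale=[.001,.001,.01]); q=r.x; e=f(q)
    return q,{int(k):(round(float(np.median(e[ks==k])),2),int((ks==k).sum())) for k in sides}
def VS(f):
    h=cv2.cvtColor(cv2.imread(f),cv2.COLOR_BGR2HSV).astype(np.float32); return h
'''
open('h.py','w').write(s)
E
python3 - <<'E'
from h import *
h=VS("pics/top0.png"); hs=VS("pics/side0.png")
bq,e=edgefit("top",h[:,:,1].copy(),[.5774,-.111,.18],.008,.25,.13); print("board",bq[:2],np.degrees(bq[2]),e)
sq,e=edgefit("top",(h[:,:,2]-h[:,:,1]).copy(),[.449,.316,-.31],.062,.08,.08); print("stand",sq[:2],np.degrees(sq[2]),e)
sq2,e=edgefit("side",(hs[:,:,2]-hs[:,:,1]).copy(),[.449,.319,-.31],.062,.08,.08); print("standside",sq2[:2],np.degrees(sq2[2]),e)
bq2,e=edgefit("side",hs[:,:,1].copy(),[.5774,-.107,.18],.008,.25,.13); print("boardside",bq2[:2],np.degrees(bq2[2]),e)
np.save("bq.npy",bq)
# gauge grip: dark blob in top view near gauge (V<70)
v=h[:,:,2]; 
for n,H,(x0,y0,x1,y1) in(("top",h,(262,255,300,292)),("side",hs,(325,240,352,285))):
    print(n);print(H[y0:y1:2 if n=='side' else 1,x0:x1:1,2].astype(int)[2:26 if n=='top' else 20])
E
```

```text
board [ 0.5789 -0.1089] 10.36488646843984 {0: (-0.12, 25), 1: (-0.78, 16), 2: (-0.24, 25), 3: (-0.46, 25)}
stand [0.4506 0.3194] -18.192149076989434 {0: (1.39, 25), 1: (1.23, 25), 2: (1.52, 24), 3: (1.17, 25)}
standside [0.4526 0.3224] -16.21053436810662 {0: (1.12, 22), 1: (-0.04, 16), 2: (0.72, 22), 3: (-0.01, 22)}
boardside [ 0.5797 -0.1025] 10.230510846451633 {0: (-1.15, 25), 1: (0.66, 2), 2: (-0.85, 25), 3: (-0.03, 25)}
top
[[139 139 138 143 173 206 208 189 185 201 211 201 197 197 191 192 196 201
  204 203 203 198 191 183 180 178 176 176 177 177 178 178 181 182 182 179
  179 180]
 [139 139 138 145 171 186 165 140 153 198 234 237 234 225 217 211 208 207
  208 206 201 195 184 178 173 174 173 176 176 177 177 177 180 182 182 179
  179 180]
 [139 138 140 153 171 162 126 105 131 189 235 241 240 238 237 234 228 223
  219 216 208 198 185 178 172 171 173 173 176 176 178 178 182 184 185 181
  181 180]
 [140 140 145 172 199 186 150 134 159 205 234 238 239 239 240 239 238 237
  235 231 225 216 205 194 186 179 176 175 176 177 179 184 188 190 190 186
  185 184]
 [139 138 150 190 228 229 207 19
[... 4488 characters left out ...]
 252 250 250 251 251]
 [253 254 254 253 241 216 192 153 101  80  74  73  72  70  69  70  71 100
  155 192 221 245 253 254 254 254 253]
 [254 254 253 235 204 195 191 163 107  77  72  69  71  68  69  67  74 115
  174 193 197 197 198 228 253 254 253]
 [254 254 252 225 196 198 195 181 130  94  87  82  79  76  76  74  91 138
  182 195 195 191 178 213 253 254 254]
 [254 254 252 211 162 176 190 194 188 185 183 180 179 180 179 178 182 189
  193 193 184 157 157 235 254 254 254]
 [254 254 253 236 163 121 128 147 166 180 185 188 192 192 190 189 184 179
  168 155 126  97 164 247 254 254 254]
 [254 254 254 254 245 196 142 120 112 115 121 123 128 128 127 126 125 114
  113 126 167 215 239 253 254 254 254]]
```

Request:
carry_out([
  [-0.36, 0.339, -0.022, 0, 0, -1.237],
  [-0.36, 0.339, -0.022, 0, 0, -1.237],
  [-0.36, 0.339, -0.022, 0, 0, -1.237],
  [-0.36, 0.339, -0.022, 0, 0, -1.237],
  [-0.36, 0.339, -0.022, 0, 0, -1.237],
  [-0.36, 0.339, -0.022, 0, 0, -1.237],
  [-0.36, 0.339, -0.022, 0, 0, -1.237],
  [-0.36, 0.339, -0.022, 0, 0, -1.237],
], grip=1)

```text
clock: 1.1
tool_pos: [0.4507, -0.1974, 0.2097]
orientation: [-180.0, 0.0, -89.9]
force: [1.3, -0.2, 0.2]
opening: 0.0874
gripper_force: 0.0
```

Request:
carry_out([
  [-0.5, 0, 0, 0, 0, 0],
  [-0.5, 0, 0, 0, 0, 0],
  [-0.5, 0, 0, 0, 0, 0],
  [-0.5, 0, 0, 0, 0, 0],
  [-0.5, 0, 0, 0, 0, 0],
  [-0.5, 0, 0, 0, 0, 0],
  [-0.5, 0, 0, 0, 0, 0],
  [-0.5, 0, 0, 0, 0, 0],
])

```text
clock: 2.1
tool_pos: [0.4496, 0.3026, 0.2095]
orientation: [180.0, 0.0, -90.0]
force: [2.1, -0.2, 0.3]
opening: 0.0879
gripper_force: 0.0
```

Request:
carry_out([
  [-0.018, 0, 0.03, 0, 0, 0],
  [-0.018, 0, 0.06, 0, 0, 0],
  [-0.018, 0, 0.06, 0, 0, 0],
  [-0.018, 0, 0.06, 0, 0, 0],
])

```text
clock: 2.6
tool_pos: [0.4507, 0.3186, 0.1506]
orientation: [-179.9, 0.0, -90.0]
force: [0.5, 0.3, 0.5]
opening: 0.0878
gripper_force: 0.0
```

```bash
python3 - <<'E'
from h import *
o=telemetry.get_obs();print(o['tool_pos'],o['orientation'],o['force'])
a=viewer.snapshot("top")[:,:,::-1];b=viewer.snapshot("side")[:,:,::-1]
r=lambda i,x,y,w,h,s:cv2.resize(i[y:y+h,x:x+w],None,fx=s,fy=s,interpolation=cv2.INTER_CUBIC)
cv2.imwrite("pics/c1.png",np.hstack([r(a,235,230,80,100,5),r(b,295,210,80,100,5)]))
E
```

```text
[0.4507 0.3186 0.1506] [-179.949     0.0215  -89.9987] [0.5359 0.2747 0.5438]
```

View pics/c1.png

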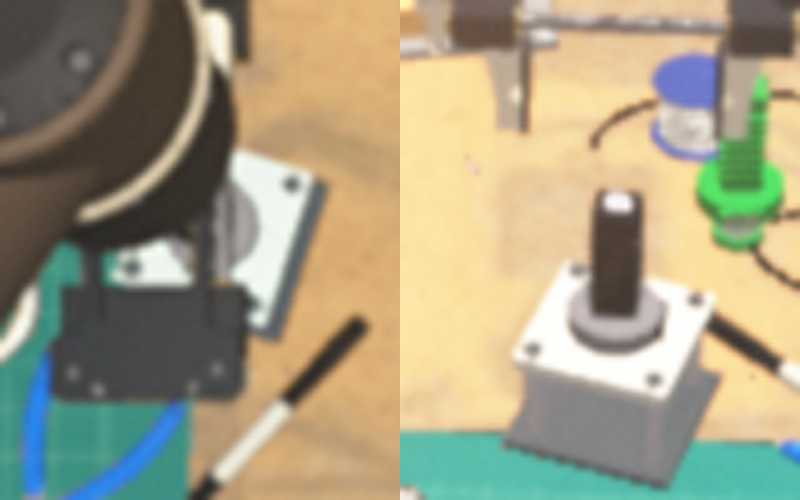

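The side crop shows the finger tips at crop pixels (510,130) and (735,135), so the grip top at (618,200) is centred between them in x. I'll check y by projection.

```bash
python3 - <<'E'
from h import *
f=lambda p:(w2pix("side",p)+.5-[295,210])*5-.5+[400,0]
for y in(.309,.3186,.328): print(y,f([.4507+.044,y,.1506]),f([.4507-.044,y,.1506]),"griptop",f([.4507,y,.142]), "plate", f([.4507,y,.062]))
E
```

```text
0.309 [531.7266 171.0826] [711.8253 176.9619] griptop [621.3188 187.6881] plate [618.5037 310.2176]
0.3186 [530.678  183.3925] [711.7007 189.3415] griptop [620.7313 200.0573] plate [617.9217 322.7842]
0.328 [529.6408 195.569 ] [711.5773 201.5873] griptop [620.1501 212.2923] plate [617.3461 335.2102]
```

Request:
carry_out([
  [0, 0, 0.02, 0, 0, 0],
  [0, 0, 0.04, 0, 0, 0],
  [0, 0, 0.055, 0, 0, 0],
  [0, 0, 0.066, 0, 0, 0],
  [0, 0, 0.066, 0, 0, 0],
  [0, 0, 0.066, 0, 0, 0],
])

```text
clock: 3.45
tool_pos: [0.4506, 0.3189, 0.0842]
orientation: [-180.0, 0.0, -90.0]
force: [-0.4, 0.7, 0.6]
opening: 0.0875
gripper_force: 0.0
```

```bash
python3 - <<'E'
from h import *
o=telemetry.get_obs();print(o['tool_pos'],o['orientation'],o['force'])
b=viewer.snapshot("side")[:,:,::-1]
r=lambda i,x,y,w,h,s:cv2.resize(i[y:y+h,x:x+w],None,fx=s,fy=s,interpolation=cv2.INTER_CUBIC)
cv2.imwrite("pics/c2.png",r(b,295,210,80,100,5))
E
```

```text
[0.4506 0.3189 0.0842] [-179.9599    0.0337  -89.9891] [-0.397   0.7056  0.5989]
```

View pics/c2.png

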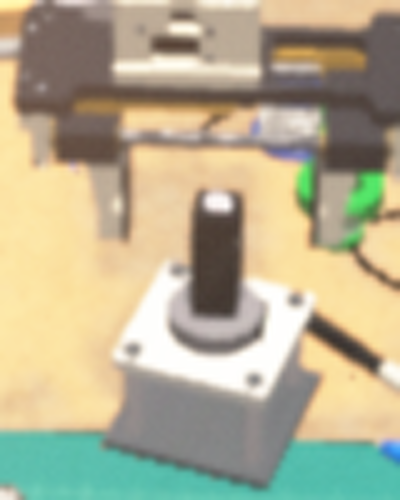

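The fingers straddle the grip evenly, with tips at crop pixels (112,240) and (330,245), and they sit well clear of the housing. Closing.

Request:
carry_out([
  [0, 0, 0, 0, 0, 0],
  [0, 0, 0, 0, 0, 0],
  [0, 0, 0, 0, 0, 0],
  [0, 0, 0, 0, 0, 0],
  [0, 0, 0, 0, 0, 0],
  [0, 0, 0, 0, 0, 0],
], grip=-1)

```text
clock: 4.25
tool_pos: [0.4502, 0.3185, 0.0836]
orientation: [180.0, 0.0, -90.0]
force: [0.2, -0.1, 0.6]
opening: 0.0334
gripper_force: 0.0
```

```bash
python3 - <<'E'
from h import *
o=telemetry.get_obs();print(o['tool_pos'],o['orientation'],o['force'],o['moment'])
b=viewer.snapshot("side")[:,:,::-1];
r=lambda i,x,y,w,h,s:cv2.resize(i[y:y+h,x:x+w],None,fx=s,fy=s,interpolation=cv2.INTER_CUBIC)
cv2.imwrite("pics/c3.png",r(b,295,210,80,100,5))
E
```

```text
[0.4502 0.3185 0.0836] [179.9996   0.0001 -90.0015] [ 0.1826 -0.125   0.5958] [0.006  0.0877 0.0279]
```

View pics/c3.png

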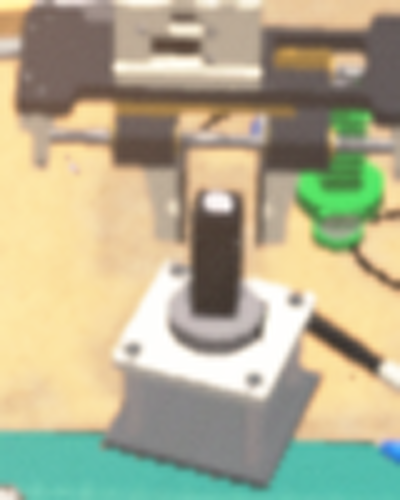

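```bash
python3 - <<'E'
from h import *
print(w2pix("side",[.221,-.638,.188]),w2pix("side",[.221,-.638,.217]))
a=cv2.imread("pics/side0.png")
t=viewer.snapshot("top")[:,:,::-1]
r=lambda i,x,y,w,h,s:cv2.resize(i[y:y+h,x:x+w],None,fx=s,fy=s,interpolation=cv2.INTER_CUBIC)
cv2.imwrite("pics/c4.png",np.hstack([r(a,380,10,80,100,5),r(t,225,215,80,100,5)]))
for z in(.0836,.113):
  for dx in(-.03,.03): print(z,dx,(w2pix("top",[.4502+dx,.3185,z])+.5-[225,215])*5+[400,0])
E
```

```text
[410.4288  74.7167] [411.1772  66.9801]
0.0836 -0.03 [658.6297 357.732 ]
0.0836 0.03 [659.4457 238.1108]
0.113 -0.03 [651.5725 352.261 ]
0.113 0.03 [652.4786 229.6429]
```

View pics/c4.png

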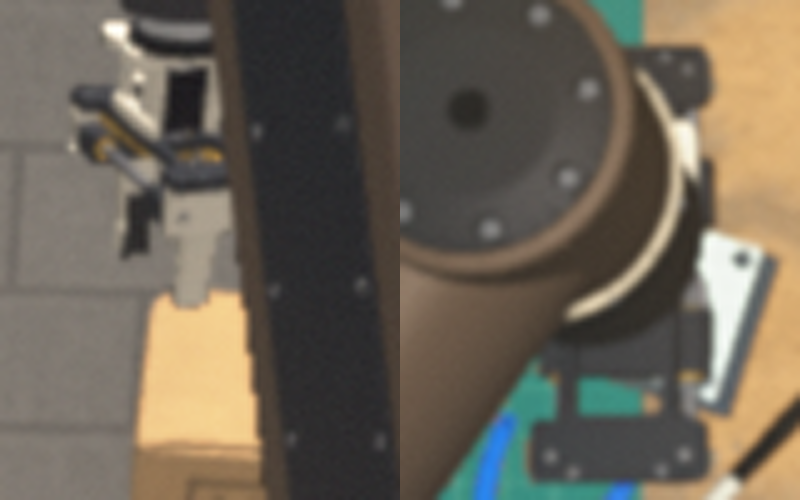

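Request:
carry_out([
  [0, 0, 0.005, 0, 0, 0],
  [0, 0, 0.007, 0, 0, 0],
  [0, 0, 0.008, 0, 0, 0],
  [0, 0, 0.009, 0, 0, 0],
], grip=-0.15)

```text
clock: 4.85
tool_pos: [0.4502, 0.3185, 0.0745]
orientation: [180.0, -0.0, -90.0]
force: [-0.2, 0.4, -0.3]
opening: 0.0368
gripper_force: 0.0
```

Request:
carry_out([
  [0, 0, 0.001, 0, 0, 0],
  [0, 0, 0.002, 0, 0, 0],
  [0, 0, 0.003, 0, 0, 0],
  [0, 0, 0.004, 0, 0, 0],
])

```text
clock: 5.35
tool_pos: [0.4502, 0.3185, 0.0705]
orientation: [180.0, 0.0, -90.0]
force: [-0.1, -0.1, -0.6]
opening: 0.0373
gripper_force: 0.0
```

Request:
carry_out([
  [0, 0, 0.002, 0, 0, 0],
  [0, 0, 0.004, 0, 0, 0],
  [0, 0, 0.006, 0, 0, 0],
  [0, 0, 0.008, 0, 0, 0],
  [0, 0, 0.01, 0, 0, 0],
  [0, 0, 0.01, 0, 0, 0],
])

```text
clock: 6.1
tool_pos: [0.4501, 0.3184, 0.0604]
orientation: [180.0, -0.0, -90.0]
force: [0.1, 1.1, 0.1]
opening: 0.0371
gripper_force: 0.0
```

```bash
python3 - <<'E'
from h import *
o=telemetry.get_obs();print(o['tool_pos'],o['joint_pos'],o['force'],o['moment'])
b=viewer.snapshot("side")[:,:,::-1];
r=lambda i,x,y,w,h,s:cv2.resize(i[y:y+h,x:x+w],None,fx=s,fy=s,interpolation=cv2.INTER_CUBIC)
cv2.imwrite("pics/c5.png",r(b,310,230,60,60,8))
E
```

```text
[0.4501 0.3184 0.0604] [ 55.632   15.7998 -24.5631  -0.0011 -49.6554 -55.6305] [0.1398 1.0962 0.0603] [0.0037 0.0989 0.0098]
```

View pics/c5.png

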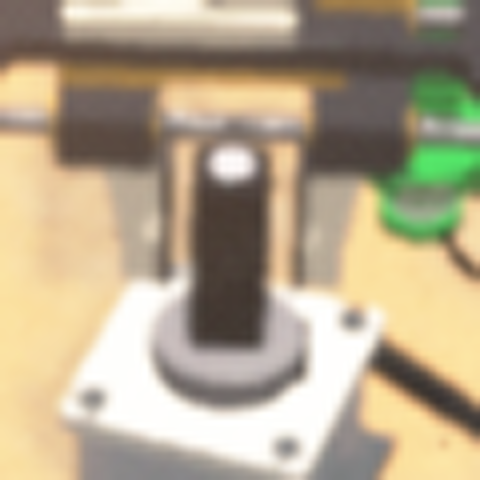

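Request:
carry_out([
  [0, 0, 0.002, 0, 0, 0],
  [0, 0, 0.004, 0, 0, 0],
  [0, 0, 0.006, 0, 0, 0],
  [0, 0, 0.008, 0, 0, 0],
  [0, 0, 0.01, 0, 0, 0],
  [0, 0, 0.01, 0, 0, 0],
])

```text
clock: 6.9
tool_pos: [0.4501, 0.3184, 0.0504]
orientation: [180.0, -0.0, -90.0]
force: [0.4, -0.4, -0.3]
opening: 0.0369
gripper_force: 0.0
```

```bash
python3 - <<'E'
from h import *
o=telemetry.get_obs();print(o['tool_pos'],o['joint_pos'],o['force'],o['moment'])
b=viewer.snapshot("side")[:,:,::-1];
r=lambda i,x,y,w,h,s:cv2.resize(i[y:y+h,x:x+w],None,fx=s,fy=s,interpolation=cv2.INTER_CUBIC)
cv2.imwrite("pics/c6.png",r(b,310,230,60,60,8))
E
```

```text
[0.4501 0.3184 0.0504] [ 55.6317  16.4922 -25.1831  -0.0005 -48.3484 -55.6313] [ 0.4233 -0.4208 -0.2507] [0.0429 0.1281 0.0258]
```

View pics/c6.png

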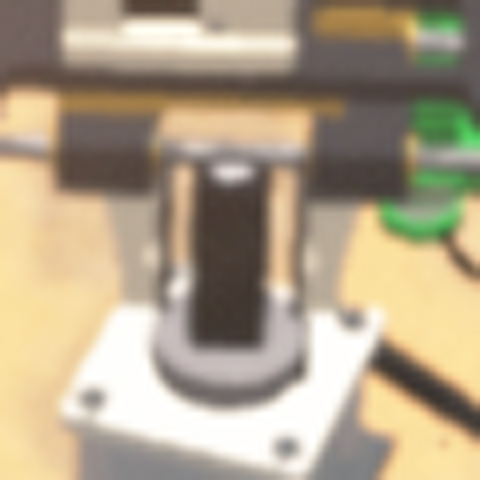

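The tips are now just above the housing at row ~310, level with the lower part of the grip. The rod sits just above the grip's cap at (232,165). Real tip height is about 35 mm above the reported TCP, so I'm going by the pictures. Closing here.

Request:
carry_out([
  [0, 0, 0, 0, 0, 0],
  [0, 0, 0, 0, 0, 0],
  [0, 0, 0, 0, 0, 0],
  [0, 0, 0, 0, 0, 0],
  [0, 0, 0, 0, 0, 0],
  [0, 0, 0, 0, 0, 0],
], grip=-1)

```text
clock: 7.7
tool_pos: [0.4503, 0.3186, 0.0507]
orientation: [-180.0, 0.0, -90.0]
force: [1.0, 0.3, -0.5]
opening: 0.024
gripper_force: 29.7
```

Request:
carry_out([
  [0, 0, -0.005, 0, 0, 0],
  [0, 0, -0.015, 0, 0, 0],
  [0, 0, -0.03, 0, 0, 0],
  [0, 0, -0.05, 0, 0, 0],
  [0, 0, -0.07, 0, 0, 0],
  [0, 0, -0.07, 0, 0, 0],
])

```text
clock: 8.45
tool_pos: [0.4511, 0.3196, 0.1229]
orientation: [-179.8, 0.2, -90.0]
force: [0.1, 0.7, -2.9]
opening: 0.0237
gripper_force: 29.7
```

```bash
python3 - <<'E'
from h import *
o=telemetry.get_obs();print(o['tool_pos'],o['force'],o['moment'])
a=viewer.snapshot("side")[:,:,::-1];t=viewer.snapshot("top")[:,:,::-1]
cv2.imwrite("pics/top_l.png",t)
r=lambda i,x,y,w,h,s:cv2.resize(i[y:y+h,x:x+w],None,fx=s,fy=s,interpolation=cv2.INTER_CUBIC)
cv2.imwrite("pics/c7.png",np.hstack([r(a,300,205,80,100,5),r(t,225,215,80,100,5)]))
E
```

```text
[0.4511 0.3196 0.1229] [ 0.0746  0.7105 -2.8539] [ 0.0559  0.1561 -0.0223]
```

View pics/c7.png

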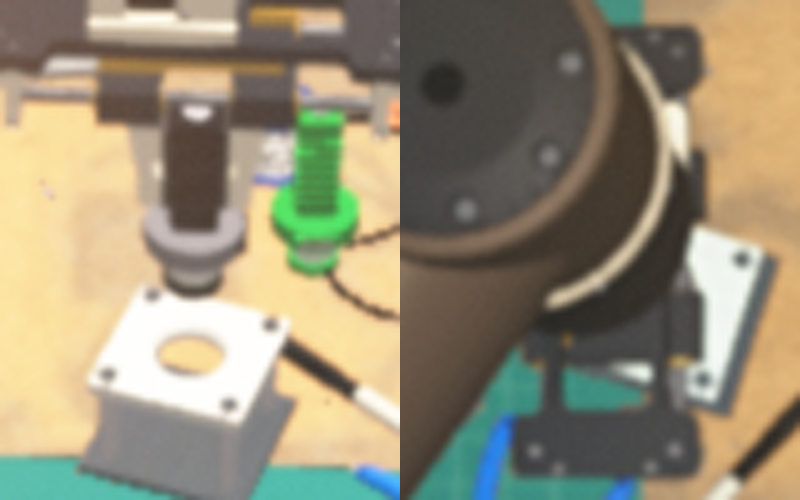

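The side crop shows the gauge lifted clear and upright in the fingers, centred at (195,150), with the empty hole at (190,352). Both green and purple look-alikes are untouched. My 10 views are used, so I continue on force and telemetry.

Request:
carry_out([
  [0, 0, -0.06, 0, 0, 0],
  [0.368, -0.061, -0.06, 0, 0, -0.1815],
  [0.368, -0.061, -0.06, 0, 0, -0.1815],
  [0.368, -0.061, -0.06, 0, 0, -0.1815],
  [0.368, -0.061, -0.06, 0, 0, -0.1815],
  [0.368, -0.061, -0.06, 0, 0, -0.1815],
  [0.368, -0.061, -0.06, 0, 0, -0.1815],
  [0.368, -0.061, -0.06, 0, 0, -0.1815],
])

```text
clock: 9.55
tool_pos: [0.5104, -0.0534, 0.1793]
orientation: [179.8, -0.0, -79.9]
force: [-0.3, 0.9, -2.5]
opening: 0.0243
gripper_force: 29.8
```

```bash
python3 - <<'E'
from h import *
q=np.load("bq.npy"); sat=VS("pics/top0.png")[:,:,1].copy()
q[:2]=[.5789,-.1089]
c,sn=np.cos(q[2]),np.sin(q[2]); R=np.array([[c,-sn],[sn,c]])
dr=[-20,-19,-17,-15,-11,-8,-6,-7,-11,-17,-24,-31,-37,-40,-38,-34,-29,-25,-22,-21,-20]; yd=np.arange(100,-101,-10)
xs=np.arange(-.055,.02,.0005); out=[]
for y in np.arange(95,-96,-5):
    p=np.array([w2pix("top",[*(q[:2]+R@[x,y/1e3]),.012]) for x in xs]).astype(np.float32)
    v=cv2.remap(sat,p[:,:1],p[:,1:],cv2.INTER_CUBIC).ravel(); m=(np.median(v[:20])+np.median(v[-30:]))/2
    d=np.interp(y,yd[::-1],dr[::-1]); x=xs[np.where(v>m)[0][0]]*1e3; out.append((y,x,d)); print(int(y),round(x,1),d,round(x-d,1))
np.save("prof.npy",np.array(out))
o=telemetry.get_obs();print(o['clock'],o['tool_pos'],o['force'],o['moment'])
E
```

```text
95 -12.0 -19.5 7.5
90 -14.0 -19.0 5.0
85 -13.0 -18.0 5.0
80 -12.5 -17.0 4.5
75 -11.0 -16.0 5.0
70 -9.5 -15.0 5.5
65 -8.5 -13.0 4.5
60 -7.0 -11.0 4.0
55 -5.5 -9.5 4.0
50 -4.5 -8.0 3.5
45 -3.5 -7.0 3.5
40 -3.0 -6.0 3.0
35 -3.5 -6.5 3.0
30 -5.0 -7.0 2.0
25 -7.0 -9.0 2.0
20 -9.5 -11.0 1.5
15 -12.0 -14.0 2.0
10 -15.5 -17.0 1.5
5 -19.0 -20.5 1.5
0 -22.0 -24.0 2.0
-5 -26.0 -27.5 1.5
-10 -30.0 -31.0 1.0
-15 -33.0 -34.0 1.0
-20 -35.5 -37.0 1.5
-25 -36.5 -38.5 2.0
-30 -36.5 -40.0 3.5
-35 -35.5 -39.0 3.5
-40 -34.0 -38.0 4.0
-45 -32.0 -36.0 4.0
-50 -30.0 -34.0 4.0
-55 -26.5 -31.5 5.0
-60 -23.5 -29.0 5.5
-65 -20.5 -27.0 6.5
-70 -18.5 -25.0 6.5
-75 -17.5 -23.5 6.0
-80 -16.5 -22.0 5.5
-85 -16.0 -21.5 5.5
-90 -15.5 -21.0 5.5
-95 -15.5 -20.5 5.0
9.55 [ 0.5104 -0.0534  0.1793] [-0.306   0.9258 -2.507 ] [0.0775 0.1059 0.0402]
```

Request:
carry_out([
  [0, 0, 0.05, 0, 0, 0],
  [0, 0, 0.1, 0, 0, 0],
  [0, 0, 0.13, 0, 0, 0],
  [0, 0, 0.145, 0, 0, 0],
  [0, 0, 0.15, 0, 0, 0],
  [0, 0, 0.15, 0, 0, 0],
])

```text
clock: 10.3
tool_pos: [0.5117, -0.0492, 0.0311]
orientation: [-180.0, -0.0, -79.6]
force: [0.1, 0.1, -2.0]
opening: 0.0241
gripper_force: 29.8
```

```bash
python3 - <<'E'
from h import *
o=telemetry.get_obs();print(o['clock'],o['tool_pos'],o['orientation'],o['force'],o['moment'],o['gripper_force'])
P=np.load("prof.npy"); from scipy.interpolate import UnivariateSpline as U
s=U(P[::-1,0],P[::-1,1]-3.5,s=8,k=4)
y=np.linspace(96,-96,800); x=s(y); m=s.derivative()(y); n=np.stack([-np.ones_like(m),m],1)/np.hypot(1,m)[:,None]
H=np.stack([x,y],1)+15*n; ok=(H[:,1]<=85.)&(H[:,1]>=-85); H=H[ok];n=n[ok]; xx=np.stack([x,y],1)[ok]
print("face len",np.sum(np.hypot(*np.diff(xx,axis=0).T)),"hub len",np.sum(np.hypot(*np.diff(H,axis=0).T)))
np.save("hub.npy",np.hstack([H,n]))
for Y in range(85,-86,-5):
    i=np.argmin(abs(H[:,1]-Y)); print(Y,round(H[i,0],1),n[i].round(2))
E
```

```text
10.3 [ 0.5117 -0.0492  0.0311] [-179.9565   -0.005   -79.574 ] [ 0.1416  0.1227 -1.9537] [0.0173 0.1475 0.0513] 29.7967591881752
face len 183.94584459065402 hub len 184.3294901619753
85 -31.5 [-1.   -0.06]
80 -31.1 [-0.99 -0.13]
75 -30.2 [-0.98 -0.2 ]
70 -29.1 [-0.97 -0.25]
65 -27.7 [-0.96 -0.28]
60 -26.2 [-0.95 -0.3 ]
55 -24.6 [-0.96 -0.29]
50 -23.2 [-0.97 -0.25]
45 -22.1 [-0.99 -0.16]
40 -21.7 [-1.    0.02]
35 -22.4 [-0.97  0.24]
30 -24.2 [-0.91  0.42]
25 -26.9 [-0.85  0.53]
20 -30.3 [-0.81  0.59]
15 -34.0 [-0.79  0.61]
10 -37.9 [-0.79  0.61]
5 -41.6 [-0.81  0.59]
0 -45.1 [-0.84  0.54]
-5 -48.1 [-0.88  0.48]
-10 -50.6 [-0.92  0.4 ]
-15 -52.5 [-0.95  0.3 ]
-20 -53.7 [-0.98  0.2 ]
-25 -54.5 [-1.    0.08]
-30 -54.6 [-1.   -0.03]
-35 -54.2 [-0.99 -0.14]
-40 -53.1 [-0.97 -0.24]
-45 -51.7 [-0.94 -0.33]
-50 -49.7 [-0.92 -0.4 ]
-55 -47.3 [-0.89 -0.45]
-60 -44.6 [-0.88 -0.48]
-65 -41.8 [-0.87 -0.49]
-70 -39.1 [-0.89 -0.46]
-75 -36.7 [-0.92 -0.4 ]
-80 -34.9 [-0.96 -0.27]
-85 -34.0 [-1.   -0.08]
```

Request:
carry_out([
  [-0.005, -0.0065, 0, 0, 0, 0],
  [-0.01, -0.013, 0, 0, 0, 0],
  [-0.01, -0.013, 0, 0, 0, 0],
  [-0.0105, -0.013, 0, 0, 0, 0],
  [-0.011, -0.013, 0, 0, 0, 0],
  [-0.011, -0.013, 0, 0, 0, 0],
])

```text
clock: 11.05
tool_pos: [0.5219, -0.0364, 0.0306]
orientation: [180.0, -0.0, -79.6]
force: [0.3, -0.8, -2.9]
opening: 0.0236
gripper_force: 29.8
```

Request:
carry_out([
  [-0.0005, 0, 0, 0, 0, 0],
  [-0.001, 0, 0, 0, 0, 0],
  [-0.001, 0, 0, 0, 0, 0],
  [-0.001, 0, 0, 0, 0, 0],
])

```text
clock: 11.55
tool_pos: [0.5218, -0.0353, 0.0305]
orientation: [180.0, -0.0, -79.6]
force: [-0.9, -0.0, -3.1]
opening: 0.0237
gripper_force: 29.8
```

Request:
carry_out([
  [-0.0005, 0, 0, 0, 0, 0],
  [-0.001, 0, 0, 0, 0, 0],
  [-0.001, 0, 0, 0, 0, 0],
])

```text
clock: 11.92
tool_pos: [0.5216, -0.0345, 0.0306]
orientation: [180.0, -0.0, -79.6]
force: [-0.1, -1.0, -2.1]
opening: 0.0241
gripper_force: 29.8
```

Request:
carry_out([
  [-0.0005, 0, 0, 0, 0, 0],
  [-0.001, 0, 0, 0, 0, 0],
  [-0.001, 0, 0, 0, 0, 0],
])

```text
clock: 12.3
tool_pos: [0.5212, -0.034, 0.0306]
orientation: [180.0, -0.0, -79.6]
force: [0.7, -4.7, -2.6]
opening: 0.0239
gripper_force: 29.8
```

Request:
carry_out([
  [0.001, 0, 0, 0, 0, 0],
  [0.001, -0.003, 0, 0, 0, 0],
  [0.001, -0.005, 0, 0, 0, 0],
  [0.001, -0.005, 0, 0, 0, 0],
])

```text
clock: 12.8
tool_pos: [0.5268, -0.0335, 0.0305]
orientation: [-180.0, -0.0, -79.6]
force: [0.0, -4.1, -3.4]
opening: 0.0237
gripper_force: 29.8
```

Request:
carry_out([
  [0, -0.0005, 0, 0, 0, 0],
  [0, -0.001, 0, 0, 0, 0],
  [0, -0.001, 0, 0, 0, 0],
])

```text
clock: 13.18
tool_pos: [0.5274, -0.0334, 0.0305]
orientation: [180.0, -0.0, -79.6]
force: [0.9, -4.5, -2.5]
opening: 0.0235
gripper_force: 29.8
```

Request:
carry_out([
  [0, 0.002, 0, 0, 0, 0],
  [0, 0.004, 0, 0, 0, 0],
  [0, 0.006, 0, 0, 0, 0],
  [0.001, 0.006, 0, 0, 0, 0],
  [0.0015, 0.006, 0, 0, 0, 0],
  [0.0015, 0.006, 0, 0, 0, 0],
  [0.0015, 0.006, 0, 0, 0, 0],
])

```text
clock: 14.05
tool_pos: [0.522, -0.0356, 0.0306]
orientation: [-180.0, 0.0, -79.6]
force: [0.1, 0.5, -1.9]
opening: 0.024
gripper_force: 29.8
```

Request:
carry_out([
  [0, -0.003, 0, 0, 0, 0],
  [0, -0.006, 0, 0, 0, 0],
  [0, -0.0065, 0, 0, 0, 0],
  [0, -0.007, 0, 0, 0, 0],
  [0, -0.007, 0, 0, 0, 0],
])

```text
clock: 14.68
tool_pos: [0.5288, -0.0346, 0.0305]
orientation: [180.0, -0.0, -79.6]
force: [-0.6, 0.4, -1.7]
opening: 0.0243
gripper_force: 29.8
```

Request:
carry_out([
  [0, -0.0005, 0, 0, 0, 0],
  [0, -0.001, 0, 0, 0, 0],
  [0, -0.001, 0, 0, 0, 0],
])

```text
clock: 15.05
tool_pos: [0.5298, -0.0344, 0.0306]
orientation: [-180.0, 0.0, -79.6]
force: [-0.0, 0.2, -1.0]
opening: 0.0242
gripper_force: 29.8
```

Request:
carry_out([
  [0, -0.0005, 0, 0, 0, 0],
  [0, -0.001, 0, 0, 0, 0],
  [0, -0.001, 0, 0, 0, 0],
])

```text
clock: 15.42
tool_pos: [0.5308, -0.0342, 0.0305]
orientation: [-180.0, 0.0, -79.6]
force: [-0.1, 0.4, -1.7]
opening: 0.0238
gripper_force: 29.8
```

Request:
carry_out([
  [0, -0.0004, 0, 0, 0, 0],
  [0, -0.0008, 0, 0, 0, 0],
  [0, -0.0008, 0, 0, 0, 0],
])

```text
clock: 15.8
tool_pos: [0.5316, -0.0341, 0.0305]
orientation: [180.0, 0.0, -79.6]
force: [-0.7, 0.0, -2.0]
opening: 0.0242
gripper_force: 29.8
```

Request:
carry_out([
  [0, -0.0004, 0, 0, 0, 0],
  [0, -0.0008, 0, 0, 0, 0],
  [0, -0.0008, 0, 0, 0, 0],
])

```text
clock: 16.18
tool_pos: [0.5324, -0.0339, 0.0305]
orientation: [-180.0, -0.0, -79.6]
force: [-0.1, -0.8, -2.2]
opening: 0.0237
gripper_force: 29.8
```

Request:
carry_out([
  [0, -0.0004, 0, 0, 0, 0],
  [0, -0.0006, 0, 0, 0, 0],
  [0, -0.0006, 0, 0, 0, 0],
])

```text
clock: 16.55
tool_pos: [0.5329, -0.0338, 0.0306]
orientation: [180.0, 0.0, -79.6]
force: [-0.0, -0.5, -2.2]
opening: 0.0239
gripper_force: 29.8
```

Request:
carry_out([
  [0, -0.0004, 0, 0, 0, 0],
  [0, -0.0008, 0, 0, 0, 0],
  [0, -0.0008, 0, 0, 0, 0],
])

```text
clock: 16.92
tool_pos: [0.5337, -0.0337, 0.0306]
orientation: [-180.0, 0.0, -79.6]
force: [0.2, 0.2, -1.5]
opening: 0.0239
gripper_force: 29.8
```

Request:
carry_out([
  [0, -0.0004, 0, 0, 0, 0],
  [0, -0.0006, 0, 0, 0, 0],
  [0, -0.0006, 0, 0, 0, 0],
])

```text
clock: 17.3
tool_pos: [0.5343, -0.0335, 0.0306]
orientation: [-180.0, -0.0, -79.6]
force: [-0.4, -0.9, -2.1]
opening: 0.0239
gripper_force: 29.8
```

Request:
carry_out([
  [0, -0.0004, 0, 0, 0, 0],
  [0, -0.0008, 0, 0, 0, 0],
  [0, -0.0008, 0, 0, 0, 0],
])

```text
clock: 17.68
tool_pos: [0.5351, -0.0334, 0.0306]
orientation: [-180.0, 0.0, -79.6]
force: [0.5, -0.3, -3.4]
opening: 0.0239
gripper_force: 29.8
```

Request:
carry_out([
  [0, -0.0004, 0, 0, 0, 0],
  [0, -0.0006, 0, 0, 0, 0],
  [0, -0.0006, 0, 0, 0, 0],
])

```text
clock: 18.05
tool_pos: [0.5357, -0.0333, 0.0305]
orientation: [180.0, 0.0, -79.6]
force: [0.3, 0.1, -2.9]
opening: 0.024
gripper_force: 29.8
```

Request:
carry_out([
  [0, -0.0004, 0, 0, 0, 0],
  [0, -0.0007, 0, 0, 0, 0],
  [0, -0.0007, 0, 0, 0, 0],
])

```text
clock: 18.42
tool_pos: [0.5364, -0.0332, 0.0306]
orientation: [180.0, -0.0, -79.6]
force: [0.3, 0.2, -2.3]
opening: 0.0237
gripper_force: 29.8
```

Request:
carry_out([
  [0, -0.0004, 0, 0, 0, 0],
  [0, -0.0006, 0, 0, 0, 0],
  [0, -0.0006, 0, 0, 0, 0],
])

```text
clock: 18.8
tool_pos: [0.537, -0.0331, 0.0306]
orientation: [-180.0, -0.0, -79.6]
force: [0.1, 0.0, -2.6]
opening: 0.0239
gripper_force: 29.8
```

```bash
python3 - <<'E'
from h import *
o=telemetry.get_obs();print(o['force'],o['moment'])
E
```

```text
[ 0.0573  0.0419 -2.6043] [-0.0248  0.1106 -0.0442]
```

Request:
carry_out([
  [0, -0.0004, 0, 0, 0, 0],
  [0, -0.0007, 0, 0, 0, 0],
  [0, -0.0007, 0, 0, 0, 0],
])

```text
clock: 19.18
tool_pos: [0.5377, -0.033, 0.0306]
orientation: [-180.0, 0.0, -79.6]
force: [-0.8, 0.2, -2.6]
opening: 0.0236
gripper_force: 29.8
```

Request:
carry_out([
  [0, -0.0004, 0, 0, 0, 0],
  [0, -0.0006, 0, 0, 0, 0],
  [0, -0.0006, 0, 0, 0, 0],
])

```text
clock: 19.55
tool_pos: [0.5381, -0.0329, 0.0305]
orientation: [180.0, 0.0, -79.6]
force: [-0.1, 0.7, -2.0]
opening: 0.0237
gripper_force: 29.8
```

Request:
carry_out([
  [0, -0.0004, 0, 0, 0, 0],
  [0, -0.0006, 0, 0, 0, 0],
  [0, -0.0006, 0, 0, 0, 0],
])

```text
clock: 19.92
tool_pos: [0.5383, -0.0329, 0.0304]
orientation: [179.9, -0.0, -79.6]
force: [-2.3, -0.7, -1.0]
opening: 0.0238
gripper_force: 29.8
```

Request:
carry_out([
  [0, -0.0004, 0, 0, 0, 0],
  [0, -0.0006, 0, 0, 0, 0],
  [0, -0.0006, 0, 0, 0, 0],
])

```text
clock: 20.3
tool_pos: [0.5384, -0.0329, 0.0303]
orientation: [179.9, -0.0, -79.6]
force: [-4.1, -0.5, 1.1]
opening: 0.0243
gripper_force: 29.8
```

```bash
cat > roll.py <<'E'
import sys,json
from h import *
# usage: roll.py s_end(mm) nrows d_end [dx_corr] ; state: s,d,cmd(x,y former mm),off
H=np.load("hub.npy"); S=np.r_[0,np.cumsum(np.hypot(*np.diff(H[:,:2],axis=0).T))]
st=json.load(open("st.json")); off=np.array([5.8,-1.8])
at=lambda s:np.array([np.interp(s,S,H[:,k]) for k in range(4)])
o=telemetry.get_obs(); n=at(st["s"])[2:]; n/=np.hypot(*n); a=np.radians(10.4); R=np.array([[np.cos(a),-np.sin(a)],[np.sin(a),np.cos(a)]])
F=R.T@o["force"][:2]; print("t",o["clock"],"s",st["s"],"y",at(st["s"])[1].round(1),"N",round(F@n,1),"T",round(F@[n[1],-n[0]],1),"Fz",round(o["force"][2],1))
se,nr,de=float(sys.argv[1]),int(sys.argv[2]),float(sys.argv[3]); c0=np.array(st["c"]); rows=[]
for k in range(1,nr+1):
    s=st["s"]+(se-st["s"])*k/nr; d=st["d"]+(de-st["d"])*k/nr; p=at(s); c=p[:2]+off-d*p[2:]
    rows.append([round(-(c-c0)[1]/1e3,4),round(-(c-c0)[0]/1e3,4),0,0,0,0])
print(json.dumps(rows)); c=c0-np.array(rows[-1][:2])[::-1]*1e3
json.dump(dict(s=se,d=de,c=list(c)),open("st.json","w"))
E
python3 - <<'E'
import json,numpy as np
H=np.load("hub.npy"); S=np.r_[0,np.cumsum(np.hypot(*np.diff(H[:,:2],axis=0).T))]
print(S[-1]); json.dump(dict(s=float(np.interp(-83.3,-H[:,1],S)),d=1.4,c=[-24.2,81.5]),open("st.json","w"))
E
python3 roll.py 10 6 2.2
```

```text
184.32949016197537
t 20.3 s 1.5134050457890689 y 83.3 N 4.1 T 0.6 Fz 1.1
[[0.0012, -0.0002, 0, 0, 0, 0], [0.0026, -0.0005, 0, 0, 0, 0], [0.004, -0.0008, 0, 0, 0, 0], [0.0053, -0.0012, 0, 0, 0, 0], [0.0066, -0.0016, 0, 0, 0, 0], [0.008, -0.0019, 0, 0, 0, 0]]
```

Request:
carry_out([
  [0.0012, -0.0002, 0, 0, 0, 0],
  [0.0026, -0.0005, 0, 0, 0, 0],
  [0.004, -0.0008, 0, 0, 0, 0],
  [0.0053, -0.0012, 0, 0, 0, 0],
  [0.0066, -0.0016, 0, 0, 0, 0],
  [0.008, -0.0019, 0, 0, 0, 0],
])

```text
clock: 21.05
tool_pos: [0.5415, -0.0406, 0.0302]
orientation: [179.9, -0.0, -79.6]
force: [-5.6, -0.5, 0.2]
opening: 0.0239
gripper_force: 29.8
```

```bash
cp st.json st1.json; python3 roll.py 22 6 2.2
```

```text
t 21.05 s 10.0 y 74.9 N 5.4 T 1.6 Fz 0.2
[[0.0019, -0.0005, 0, 0, 0, 0], [0.0038, -0.0009, 0, 0, 0, 0], [0.0057, -0.0014, 0, 0, 0, 0], [0.0076, -0.0019, 0, 0, 0, 0], [0.0095, -0.0025, 0, 0, 0, 0], [0.0114, -0.003, 0, 0, 0, 0]]
```

Request:
carry_out([
  [0.0019, -0.0005, 0, 0, 0, 0],
  [0.0038, -0.0009, 0, 0, 0, 0],
  [0.0057, -0.0014, 0, 0, 0, 0],
  [0.0076, -0.0019, 0, 0, 0, 0],
  [0.0095, -0.0025, 0, 0, 0, 0],
  [0.0114, -0.003, 0, 0, 0, 0],
])

```text
clock: 21.8
tool_pos: [0.5465, -0.0513, 0.0301]
orientation: [179.9, -0.0, -79.6]
force: [-5.3, -2.2, -1.5]
opening: 0.0236
gripper_force: 29.8
```

```bash
python3 roll.py 36 7 2.4
```

```text
t 21.8 s 22.0 y 63.3 N 5.7 T 0.5 Fz -1.5
[[0.0018, -0.0006, 0, 0, 0, 0], [0.0037, -0.0013, 0, 0, 0, 0], [0.0056, -0.0019, 0, 0, 0, 0], [0.0076, -0.0025, 0, 0, 0, 0], [0.0095, -0.0031, 0, 0, 0, 0], [0.0114, -0.0037, 0, 0, 0, 0], [0.0134, -0.0043, 0, 0, 0, 0]]
```

Request:
carry_out([
  [0.0018, -0.0006, 0, 0, 0, 0],
  [0.0037, -0.0013, 0, 0, 0, 0],
  [0.0056, -0.0019, 0, 0, 0, 0],
  [0.0076, -0.0025, 0, 0, 0, 0],
  [0.0095, -0.0031, 0, 0, 0, 0],
  [0.0114, -0.0037, 0, 0, 0, 0],
  [0.0134, -0.0043, 0, 0, 0, 0],
])

```text
clock: 22.68
tool_pos: [0.5529, -0.0637, 0.03]
orientation: [179.8, -0.0, -79.6]
force: [-5.4, -1.6, -1.4]
opening: 0.0237
gripper_force: 29.8
```

```bash
python3 roll.py 48 8 2.4
```

```text
t 22.675 s 36.0 y 49.9 N 5.5 T 0.8 Fz -1.4
[[0.0015, -0.0004, 0, 0, 0, 0], [0.003, -0.0007, 0, 0, 0, 0], [0.0046, -0.001, 0, 0, 0, 0], [0.0062, -0.0012, 0, 0, 0, 0], [0.0078, -0.0014, 0, 0, 0, 0], [0.0094, -0.0015, 0, 0, 0, 0], [0.0111, -0.0015, 0, 0, 0, 0], [0.0127, -0.0014, 0, 0, 0, 0]]
```

Request:
carry_out([
  [0.0015, -0.0004, 0, 0, 0, 0],
  [0.003, -0.0007, 0, 0, 0, 0],
  [0.0046, -0.001, 0, 0, 0, 0],
  [0.0062, -0.0012, 0, 0, 0, 0],
  [0.0078, -0.0014, 0, 0, 0, 0],
  [0.0094, -0.0015, 0, 0, 0, 0],
  [0.0111, -0.0015, 0, 0, 0, 0],
  [0.0127, -0.0014, 0, 0, 0, 0],
])

```text
clock: 23.68
tool_pos: [0.5559, -0.0757, 0.0298]
orientation: [179.8, 0.0, -79.6]
force: [-8.2, 1.2, -0.7]
opening: 0.024
gripper_force: 29.9
```

```bash
python3 roll.py 59 8 2.4
```

```text
t 23.675 s 48.0 y 38.0 N 8.1 T 1.9 Fz -0.7
[[0.0015, 0.0003, 0, 0, 0, 0], [0.003, 0.0006, 0, 0, 0, 0], [0.0045, 0.0009, 0, 0, 0, 0], [0.0059, 0.0014, 0, 0, 0, 0], [0.0073, 0.0019, 0, 0, 0, 0], [0.0087, 0.0025, 0, 0, 0, 0], [0.01, 0.0031, 0, 0, 0, 0], [0.0113, 0.0038, 0, 0, 0, 0]]
```

```bash
python3 - <<'E'
import json
s=json.load(open("st.json")); s["c"]=[s["c"][0]+3.8,s["c"][1]+11.3]; s["s"]=48.;s["d"]=2.4; json.dump(s,open("st.json","w"))
E
sed -i 's/^json.dump/pass/; s/; c=c0-np/\nc=c0-np/' roll.py; echo 'json.dump(dict(s=se,d=de,c=list(c)),open("nx.json","w"))' >> roll.py; python3 roll.py 56 6 1.6; tail -5 roll.py
```

```text
rows.append([round(-(c-c0)[1]/1e3,4),round(-(c-c0)[0]/1e3,4),0,0,0,0])
print(json.dumps(rows))
c=c0-np.array(rows[-1][:2])[::-1]*1e3
pass(dict(s=se,d=de,c=list(c)),open("st.json","w"))
json.dump(dict(s=se,d=de,c=list(c)),open("nx.json","w"))  File "roll.py", line 15
    pass(dict(s=se,d=de,c=list(c)),open("st.json","w"))
        ^
SyntaxError: invalid syntax
```

```bash
sed -i '/^pass/d' roll.py; python3 roll.py 56 6 1.6
```

```text
t 23.675 s 48.0 y 38.0 N 8.1 T 1.9 Fz -0.7
[[0.0015, 0.0004, 0, 0, 0, 0], [0.0029, 0.0008, 0, 0, 0, 0], [0.0042, 0.0013, 0, 0, 0, 0], [0.0056, 0.0018, 0, 0, 0, 0], [0.0068, 0.0025, 0, 0, 0, 0], [0.0081, 0.0031, 0, 0, 0, 0]]
```

Now `cp nx.json st.json` accepts a plan, so I can re-plan without losing state.

Request:
carry_out([
  [0.0015, 0.0004, 0, 0, 0, 0],
  [0.0029, 0.0008, 0, 0, 0, 0],
  [0.0042, 0.0013, 0, 0, 0, 0],
  [0.0056, 0.0018, 0, 0, 0, 0],
  [0.0068, 0.0025, 0, 0, 0, 0],
  [0.0081, 0.0031, 0, 0, 0, 0],
])

```text
clock: 24.42
tool_pos: [0.5549, -0.0837, 0.0298]
orientation: [179.8, 0.1, -79.6]
force: [-5.1, 1.8, -3.0]
opening: 0.0238
gripper_force: 29.9
```

```bash
cp nx.json st.json; for d in 2 1.4 0.8; do python3 roll.py 66 6 $d; done
```

```text
t 24.425 s 56.0 y 30.4 N 5.3 T 0.5 Fz -3.0
[[0.0016, 0.0007, 0, 0, 0, 0], [0.0031, 0.0015, 0, 0, 0, 0], [0.0047, 0.0023, 0, 0, 0, 0], [0.0062, 0.0031, 0, 0, 0, 0], [0.0076, 0.004, 0, 0, 0, 0], [0.0091, 0.0049, 0, 0, 0, 0]]
t 24.425 s 56.0 y 30.4 N 5.3 T 0.5 Fz -3.0
[[0.0015, 0.0008, 0, 0, 0, 0], [0.0031, 0.0016, 0, 0, 0, 0], [0.0045, 0.0025, 0, 0, 0, 0], [0.006, 0.0034, 0, 0, 0, 0], [0.0074, 0.0044, 0, 0, 0, 0], [0.0088, 0.0054, 0, 0, 0, 0]]
t 24.425 s 56.0 y 30.4 N 5.3 T 0.5 Fz -3.0
[[0.0015, 0.0009, 0, 0, 0, 0], [0.003, 0.0018, 0, 0, 0, 0], [0.0044, 0.0028, 0, 0, 0, 0], [0.0057, 0.0038, 0, 0, 0, 0], [0.0071, 0.0048, 0, 0, 0, 0], [0.0084, 0.0059, 0, 0, 0, 0]]
```

Request:
carry_out([
  [0.0016, 0.0007, 0, 0, 0, 0],
  [0.0031, 0.0015, 0, 0, 0, 0],
  [0.0047, 0.0023, 0, 0, 0, 0],
  [0.0062, 0.0031, 0, 0, 0, 0],
  [0.0076, 0.004, 0, 0, 0, 0],
  [0.0091, 0.0049, 0, 0, 0, 0],
])

```text
clock: 25.18
tool_pos: [0.5518, -0.0934, 0.0298]
orientation: [179.9, 0.1, -79.6]
force: [-5.9, 3.1, -1.8]
opening: 0.024
gripper_force: 29.9
```

```bash
python3 roll.py 66 6 2 >/dev/null; cp nx.json st.json; for d in 2.5 2 1.5; do python3 roll.py 78 7 $d; done
```

```text
t 25.175 s 66.0 y 21.7 N 6.7 T 0.4 Fz -1.8
[[0.0015, 0.0009, 0, 0, 0, 0], [0.0029, 0.0019, 0, 0, 0, 0], [0.0044, 0.0029, 0, 0, 0, 0], [0.0058, 0.0039, 0, 0, 0, 0], [0.0072, 0.0049, 0, 0, 0, 0], [0.0086, 0.0059, 0, 0, 0, 0], [0.01, 0.0069, 0, 0, 0, 0]]
t 25.175 s 66.0 y 21.7 N 6.7 T 0.4 Fz -1.8
[[0.0014, 0.001, 0, 0, 0, 0], [0.0028, 0.002, 0, 0, 0, 0], [0.0042, 0.0031, 0, 0, 0, 0], [0.0056, 0.0041, 0, 0, 0, 0], [0.007, 0.0052, 0, 0, 0, 0], [0.0083, 0.0062, 0, 0, 0, 0], [0.0097, 0.0073, 0, 0, 0, 0]]
t 25.175 s 66.0 y 21.7 N 6.7 T 0.4 Fz -1.8
[[0.0014, 0.001, 0, 0, 0, 0], [0.0027, 0.0021, 0, 0, 0, 0], [0.0041, 0.0032, 0, 0, 0, 0], [0.0054, 0.0043, 0, 0, 0, 0], [0.0067, 0.0054, 0, 0, 0, 0], [0.0081, 0.0065, 0, 0, 0, 0], [0.0094, 0.0077, 0, 0, 0, 0]]
```

d=2 gives 6.7 N, so I'll keep it.

Request:
carry_out([
  [0.0014, 0.001, 0, 0, 0, 0],
  [0.0028, 0.002, 0, 0, 0, 0],
  [0.0042, 0.0031, 0, 0, 0, 0],
  [0.0056, 0.0041, 0, 0, 0, 0],
  [0.007, 0.0052, 0, 0, 0, 0],
  [0.0083, 0.0062, 0, 0, 0, 0],
  [0.0097, 0.0073, 0, 0, 0, 0],
])

```text
clock: 26.05
tool_pos: [0.5469, -0.1042, 0.0298]
orientation: [179.9, 0.1, -79.6]
force: [-3.2, 2.7, -3.3]
opening: 0.0238
gripper_force: 29.9
```

```bash
python3 roll.py 78 7 2 >/dev/null; cp nx.json st.json; for d in 2.6 2 1.4; do python3 roll.py 90 7 $d; done
```

```text
t 26.05 s 78.0 y 12.2 N 4.1 T 0.9 Fz -3.3
[[0.0014, 0.0009, 0, 0, 0, 0], [0.0028, 0.0019, 0, 0, 0, 0], [0.0042, 0.0029, 0, 0, 0, 0], [0.0056, 0.0038, 0, 0, 0, 0], [0.007, 0.0048, 0, 0, 0, 0], [0.0084, 0.0057, 0, 0, 0, 0], [0.0098, 0.0066, 0, 0, 0, 0]]
t 26.05 s 78.0 y 12.2 N 4.1 T 0.9 Fz -3.3
[[0.0013, 0.001, 0, 0, 0, 0], [0.0027, 0.0021, 0, 0, 0, 0], [0.004, 0.0031, 0, 0, 0, 0], [0.0054, 0.0041, 0, 0, 0, 0], [0.0067, 0.0051, 0, 0, 0, 0], [0.0081, 0.0061, 0, 0, 0, 0], [0.0095, 0.0071, 0, 0, 0, 0]]
t 26.05 s 78.0 y 12.2 N 4.1 T 0.9 Fz -3.3
[[0.0013, 0.0011, 0, 0, 0, 0], [0.0026, 0.0022, 0, 0, 0, 0], [0.0039, 0.0033, 0, 0, 0, 0], [0.0052, 0.0044, 0, 0, 0, 0], [0.0065, 0.0055, 0, 0, 0, 0], [0.0078, 0.0065, 0, 0, 0, 0], [0.0091, 0.0076, 0, 0, 0, 0]]
```

```bash
python3 roll.py 87 6 3.2
```

```text
t 26.05 s 78.0 y 12.2 N 4.1 T 0.9 Fz -3.3
[[0.0013, 0.0007, 0, 0, 0, 0], [0.0026, 0.0015, 0, 0, 0, 0], [0.0039, 0.0022, 0, 0, 0, 0], [0.0052, 0.003, 0, 0, 0, 0], [0.0065, 0.0037, 0, 0, 0, 0], [0.0078, 0.0044, 0, 0, 0, 0]]
```

Request:
carry_out([
  [0.0013, 0.0006, 0, 0, 0, 0],
  [0.0026, 0.0013, 0, 0, 0, 0],
  [0.0039, 0.0021, 0, 0, 0, 0],
  [0.0052, 0.0029, 0, 0, 0, 0],
  [0.0065, 0.0037, 0, 0, 0, 0],
  [0.0078, 0.0044, 0, 0, 0, 0],
])

```text
clock: 26.8
tool_pos: [0.543, -0.1125, 0.0298]
orientation: [179.8, 0.1, -79.6]
force: [-6.7, 4.8, -0.1]
opening: 0.0237
gripper_force: 30.0
```

```bash
cp nx.json st.json; for d in 4.2 3.6 3 2.4; do python3 roll.py 97 7 $d; done
```

```text
t 26.8 s 87.0 y 5.0 N 8.1 T 1.5 Fz -0.1
[[0.0012, 0.0007, 0, 0, 0, 0], [0.0024, 0.0014, 0, 0, 0, 0], [0.0036, 0.002, 0, 0, 0, 0], [0.0049, 0.0027, 0, 0, 0, 0], [0.0061, 0.0033, 0, 0, 0, 0], [0.0073, 0.0039, 0, 0, 0, 0], [0.0086, 0.0045, 0, 0, 0, 0]]
t 26.8 s 87.0 y 5.0 N 8.1 T 1.5 Fz -0.1
[[0.0012, 0.0008, 0, 0, 0, 0], [0.0023, 0.0015, 0, 0, 0, 0], [0.0035, 0.0023, 0, 0, 0, 0], [0.0047, 0.003, 0, 0, 0, 0], [0.0059, 0.0037, 0, 0, 0, 0], [0.0071, 0.0043, 0, 0, 0, 0], [0.0083, 0.005, 0, 0, 0, 0]]
t 26.8 s 87.0 y 5.0 N 8.1 T 1.5 Fz -0.1
[[0.0011, 0.0008, 0, 0, 0, 0], [0.0022, 0.0017, 0, 0, 0, 0], [0.0034, 0.0025, 0, 0, 0, 0], [0.0045, 0.0033, 0, 0, 0, 0], [0.0056, 0.004, 0, 0, 0, 0], [0.0068, 0.0048, 0, 0, 0, 0], [0.008, 0.0055, 0, 0, 0, 0]]
t 26.8 s 87.0 y 5.0 N 8.1 T 1.5 Fz -0.1
[[0.0011, 0.0009, 0, 0, 0, 0], [0.0021, 0.0018, 0, 0, 0, 0], [0.0032, 0.0027, 0, 0, 0, 0], [0.0043, 0.0035, 0, 0, 0, 0], [0.0054, 0.0044, 0, 0, 0, 0], [0.0065, 0.0052, 0, 0, 0, 0], [0.0077, 0.006, 0, 0, 0, 0]]
```

8.1 N is slightly high; I'll take d=2.4.

Request:
carry_out([
  [0.0011, 0.0009, 0, 0, 0, 0],
  [0.0021, 0.0018, 0, 0, 0, 0],
  [0.0032, 0.0027, 0, 0, 0, 0],
  [0.0043, 0.0035, 0, 0, 0, 0],
  [0.0054, 0.0044, 0, 0, 0, 0],
  [0.0065, 0.0052, 0, 0, 0, 0],
  [0.0077, 0.006, 0, 0, 0, 0],
])

```text
clock: 27.68
tool_pos: [0.5388, -0.1213, 0.0297]
orientation: [179.9, 0.1, -79.6]
force: [-5.1, 3.7, -1.5]
opening: 0.0238
gripper_force: 30.0
```

```bash
cp nx.json st.json; for d in 3.6 3 2.4 1.8 1.2; do python3 roll.py 107 7 $d; done
```

```text
t 27.675 s 97.0 y -3.4 N 6.0 T 1.7 Fz -1.5
[[0.0012, 0.0005, 0, 0, 0, 0], [0.0025, 0.0011, 0, 0, 0, 0], [0.0038, 0.0015, 0, 0, 0, 0], [0.0051, 0.002, 0, 0, 0, 0], [0.0064, 0.0024, 0, 0, 0, 0], [0.0077, 0.0027, 0, 0, 0, 0], [0.009, 0.0031, 0, 0, 0, 0]]
t 27.675 s 97.0 y -3.4 N 6.0 T 1.7 Fz -1.5
[[0.0012, 0.0006, 0, 0, 0, 0], [0.0025, 0.0012, 0, 0, 0, 0], [0.0037, 0.0018, 0, 0, 0, 0], [0.005, 0.0023, 0, 0, 0, 0], [0.0062, 0.0028, 0, 0, 0, 0], [0.0075, 0.0032, 0, 0, 0, 0], [0.0088, 0.0036, 0, 0, 0, 0]]
t 27.675 s 97.0 y -3.4 N 6.0 T 1.7 Fz -1.5
[[0.0012, 0.0007, 0, 0, 0, 0], [0.0024, 0.0014, 0, 0, 0, 0], [0.0036, 0.002, 0, 0, 0, 0], [0.0048, 0.0026, 0, 0, 0, 0], [0.0061, 0.0031, 0, 0, 0, 0], [0.0073, 0.0037, 0, 0, 0, 0], [0.0086, 0.0042, 0, 0, 0, 0]]
t 27.675 s 97.0 y -3.4 N 6.0 T 1.7 Fz -1.5
[[0.0011, 0.0008, 0, 0, 0, 0], [0.0023, 0.0015, 0, 0, 0, 0], [0.0035, 0.0022, 0, 0, 0, 0], [0.0047, 0.0029, 0, 0, 0, 0], [0.0059, 0.0035, 0, 0, 0, 0], [0.0071, 0.0042, 0, 0, 0, 0], [0.0084, 0.0047, 0, 0, 0, 0]]
t 27.675 s 97.0 y -3.4 N 6.0 T 1.7 Fz -1.5
[[0.0011, 0.0008, 0, 0, 0, 0], [0.0022, 0.0017, 0, 0, 0, 0], [0.0034, 0.0024, 0, 0, 0, 0], [0.0045, 0.0032, 0, 0, 0, 0], [0.0057, 0.0039, 0, 0, 0, 0], [0.0069, 0.0046, 0, 0, 0, 0], [0.0082, 0.0053, 0, 0, 0, 0]]
```

Request:
carry_out([
  [0.0012, 0.0007, 0, 0, 0, 0],
  [0.0024, 0.0014, 0, 0, 0, 0],
  [0.0036, 0.002, 0, 0, 0, 0],
  [0.0048, 0.0026, 0, 0, 0, 0],
  [0.0061, 0.0031, 0, 0, 0, 0],
  [0.0073, 0.0037, 0, 0, 0, 0],
  [0.0086, 0.0042, 0, 0, 0, 0],
])

```text
clock: 28.55
tool_pos: [0.5357, -0.1307, 0.0297]
orientation: [179.8, 0.1, -79.6]
force: [-6.4, 3.4, -1.1]
opening: 0.0239
gripper_force: 30.0
```

```bash
python3 roll.py 107 7 2.4 >/dev/null; cp nx.json st.json; for d in 3.6 3 2.4 1.8; do python3 roll.py 118 8 $d; done
```

```text
t 28.55 s 107.0 y -12.4 N 6.9 T 2.1 Fz -1.1
[[0.0013, 0.0003, 0, 0, 0, 0], [0.0026, 0.0006, 0, 0, 0, 0], [0.0039, 0.0008, 0, 0, 0, 0], [0.0051, 0.001, 0, 0, 0, 0], [0.0064, 0.0011, 0, 0, 0, 0], [0.0077, 0.0013, 0, 0, 0, 0], [0.009, 0.0013, 0, 0, 0, 0], [0.0103, 0.0014, 0, 0, 0, 0]]
t 28.55 s 107.0 y -12.4 N 6.9 T 2.1 Fz -1.1
[[0.0013, 0.0004, 0, 0, 0, 0], [0.0025, 0.0007, 0, 0, 0, 0], [0.0038, 0.001, 0, 0, 0, 0], [0.0051, 0.0013, 0, 0, 0, 0], [0.0063, 0.0015, 0, 0, 0, 0], [0.0076, 0.0017, 0, 0, 0, 0], [0.0089, 0.0019, 0, 0, 0, 0], [0.0102, 0.002, 0, 0, 0, 0]]
t 28.55 s 107.0 y -12.4 N 6.9 T 2.1 Fz -1.1
[[0.0012, 0.0004, 0, 0, 0, 0], [0.0025, 0.0008, 0, 0, 0, 0], [0.0037, 0.0012, 0, 0, 0, 0], [0.005, 0.0016, 0, 0, 0, 0], [0.0063, 0.0019, 0, 0, 0, 0], [0.0075, 0.0021, 0, 0, 0, 0], [0.0088, 0.0024, 0, 0, 0, 0], [0.0101, 0.0026, 0, 0, 0, 0]]
t 28.55 s 107.0 y -12.4 N 6.9 T 2.1 Fz -1.1
[[0.0012, 0.0005, 0, 0, 0, 0], [0.0024, 0.001, 0, 0, 0, 0], [0.0037, 0.0014, 0, 0, 0, 0], [0.0049, 0.0019, 0, 0, 0, 0], [0.0062, 0.0022, 0, 0, 0, 0], [0.0074, 0.0026, 0, 0, 0, 0], [0.0087, 0.0029, 0, 0, 0, 0], [0.01, 0.0032, 0, 0, 0, 0]]
```

Request:
carry_out([
  [0.0012, 0.0004, 0, 0, 0, 0],
  [0.0025, 0.0008, 0, 0, 0, 0],
  [0.0037, 0.0012, 0, 0, 0, 0],
  [0.005, 0.0016, 0, 0, 0, 0],
  [0.0063, 0.0019, 0, 0, 0, 0],
  [0.0075, 0.0021, 0, 0, 0, 0],
  [0.0088, 0.0024, 0, 0, 0, 0],
  [0.0101, 0.0026, 0, 0, 0, 0],
])

```text
clock: 29.55
tool_pos: [0.5345, -0.1414, 0.0296]
orientation: [179.7, 0.1, -79.6]
force: [-6.9, 0.2, -1.5]
opening: 0.0239
gripper_force: 30.0
```

```bash
python3 roll.py 118 8 2.4 >/dev/null; cp nx.json st.json; for d in 3.6 3 2.4 1.8; do python3 roll.py 129 8 $d; done
```

```text
t 29.55 s 118.0 y -23.0 N 6.9 T 0.6 Fz -1.5
[[0.0013, -0.0, 0, 0, 0, 0], [0.0026, -0.0001, 0, 0, 0, 0], [0.0039, -0.0002, 0, 0, 0, 0], [0.0052, -0.0003, 0, 0, 0, 0], [0.0065, -0.0005, 0, 0, 0, 0], [0.0077, -0.0007, 0, 0, 0, 0], [0.009, -0.0009, 0, 0, 0, 0], [0.0102, -0.0012, 0, 0, 0, 0]]
t 29.55 s 118.0 y -23.0 N 6.9 T 0.6 Fz -1.5
[[0.0013, 0.0, 0, 0, 0, 0], [0.0026, 0.0001, 0, 0, 0, 0], [0.0039, 0.0001, 0, 0, 0, 0], [0.0052, 0.0, 0, 0, 0, 0], [0.0065, -0.0001, 0, 0, 0, 0], [0.0078, -0.0002, 0, 0, 0, 0], [0.009, -0.0004, 0, 0, 0, 0], [0.0103, -0.0006, 0, 0, 0, 0]]
t 29.55 s 118.0 y -23.0 N 6.9 T 0.6 Fz -1.5
[[0.0013, 0.0001, 0, 0, 0, 0], [0.0026, 0.0002, 0, 0, 0, 0], [0.0039, 0.0003, 0, 0, 0, 0], [0.0052, 0.0003, 0, 0, 0, 0], [0.0065, 0.0003, 0, 0, 0, 0], [0.0078, 0.0002, 0, 0, 0, 0], [0.0091, 0.0001, 0, 0, 0, 0], [0.0104, 0.0, 0, 0, 0, 0]]
t 29.55 s 118.0 y -23.0 N 6.9 T 0.6 Fz -1.5
[[0.0013, 0.0002, 0, 0, 0, 0], [0.0026, 0.0004, 0, 0, 0, 0], [0.0039, 0.0005, 0, 0, 0, 0], [0.0052, 0.0006, 0, 0, 0, 0], [0.0065, 0.0007, 0, 0, 0, 0], [0.0078, 0.0007, 0, 0, 0, 0], [0.0091, 0.0007, 0, 0, 0, 0], [0.0104, 0.0006, 0, 0, 0, 0]]
```

Request:
carry_out([
  [0.0013, 0.0001, 0, 0, 0, 0],
  [0.0026, 0.0002, 0, 0, 0, 0],
  [0.0039, 0.0003, 0, 0, 0, 0],
  [0.0052, 0.0003, 0, 0, 0, 0],
  [0.0065, 0.0003, 0, 0, 0, 0],
  [0.0078, 0.0002, 0, 0, 0, 0],
  [0.0091, 0.0001, 0, 0, 0, 0],
  [0.0104, 0.0, 0, 0, 0, 0],
])

```text
clock: 30.55
tool_pos: [0.5363, -0.152, 0.0296]
orientation: [179.7, 0.0, -79.6]
force: [-7.6, -1.8, -2.9]
opening: 0.0244
gripper_force: 30.0
```

```bash
python3 roll.py 129 8 2.4 >/dev/null; cp nx.json st.json; for d in 3.6 3 2.4 1.8; do python3 roll.py 142 8 $d; done
```

```text
t 30.55 s 129.0 y -34.0 N 7.8 T 0.5 Fz -2.9
[[0.0015, -0.0003, 0, 0, 0, 0], [0.003, -0.0008, 0, 0, 0, 0], [0.0044, -0.0012, 0, 0, 0, 0], [0.0059, -0.0017, 0, 0, 0, 0], [0.0073, -0.0023, 0, 0, 0, 0], [0.0087, -0.0029, 0, 0, 0, 0], [0.0102, -0.0035, 0, 0, 0, 0], [0.0115, -0.0042, 0, 0, 0, 0]]
t 30.55 s 129.0 y -34.0 N 7.8 T 0.5 Fz -2.9
[[0.0015, -0.0003, 0, 0, 0, 0], [0.003, -0.0006, 0, 0, 0, 0], [0.0045, -0.001, 0, 0, 0, 0], [0.006, -0.0014, 0, 0, 0, 0], [0.0074, -0.0019, 0, 0, 0, 0], [0.0089, -0.0024, 0, 0, 0, 0], [0.0103, -0.003, 0, 0, 0, 0], [0.0118, -0.0036, 0, 0, 0, 0]]
t 30.55 s 129.0 y -34.0 N 7.8 T 0.5 Fz -2.9
[[0.0015, -0.0002, 0, 0, 0, 0], [0.003, -0.0005, 0, 0, 0, 0], [0.0045, -0.0008, 0, 0, 0, 0], [0.006, -0.0011, 0, 0, 0, 0], [0.0075, -0.0016, 0, 0, 0, 0], [0.009, -0.002, 0, 0, 0, 0], [0.0105, -0.0025, 0, 0, 0, 0], [0.012, -0.003, 0, 0, 0, 0]]
t 30.55 s 129.0 y -34.0 N 7.8 T 0.5 Fz -2.9
[[0.0015, -0.0001, 0, 0, 0, 0], [0.003, -0.0003, 0, 0, 0, 0], [0.0046, -0.0006, 0, 0, 0, 0], [0.0061, -0.0009, 0, 0, 0, 0], [0.0076, -0.0012, 0, 0, 0, 0], [0.0092, -0.0016, 0, 0, 0, 0], [0.0107, -0.002, 0, 0, 0, 0], [0.0122, -0.0025, 0, 0, 0, 0]]
```

7.8 N, so I'll ease to d=1.8.

Request:
carry_out([
  [0.0015, -0.0001, 0, 0, 0, 0],
  [0.003, -0.0003, 0, 0, 0, 0],
  [0.0046, -0.0006, 0, 0, 0, 0],
  [0.0061, -0.0009, 0, 0, 0, 0],
  [0.0076, -0.0012, 0, 0, 0, 0],
  [0.0092, -0.0016, 0, 0, 0, 0],
  [0.0107, -0.002, 0, 0, 0, 0],
  [0.0122, -0.0025, 0, 0, 0, 0],
])

```text
clock: 31.55
tool_pos: [0.5422, -0.1635, 0.0297]
orientation: [179.8, 0.0, -79.6]
force: [-4.6, -2.0, -4.7]
opening: 0.0238
gripper_force: 30.0
```

```bash
cp nx.json st.json; for d in 3 2.4 1.8 1.2; do python3 roll.py 155 8 $d; done
```

```text
t 31.55 s 142.0 y -46.5 N 5.0 T 0.6 Fz -4.7
[[0.0014, -0.0007, 0, 0, 0, 0], [0.0028, -0.0015, 0, 0, 0, 0], [0.0042, -0.0022, 0, 0, 0, 0], [0.0056, -0.003, 0, 0, 0, 0], [0.0069, -0.0039, 0, 0, 0, 0], [0.0083, -0.0047, 0, 0, 0, 0], [0.0096, -0.0056, 0, 0, 0, 0], [0.0109, -0.0065, 0, 0, 0, 0]]
t 31.55 s 142.0 y -46.5 N 5.0 T 0.6 Fz -4.7
[[0.0014, -0.0006, 0, 0, 0, 0], [0.0029, -0.0013, 0, 0, 0, 0], [0.0043, -0.002, 0, 0, 0, 0], [0.0057, -0.0028, 0, 0, 0, 0], [0.0071, -0.0035, 0, 0, 0, 0], [0.0085, -0.0043, 0, 0, 0, 0], [0.0099, -0.0051, 0, 0, 0, 0], [0.0112, -0.006, 0, 0, 0, 0]]
t 31.55 s 142.0 y -46.5 N 5.0 T 0.6 Fz -4.7
[[0.0015, -0.0006, 0, 0, 0, 0], [0.0029, -0.0012, 0, 0, 0, 0], [0.0044, -0.0018, 0, 0, 0, 0], [0.0058, -0.0025, 0, 0, 0, 0], [0.0072, -0.0032, 0, 0, 0, 0], [0.0087, -0.0039, 0, 0, 0, 0], [0.0101, -0.0047, 0, 0, 0, 0], [0.0115, -0.0054, 0, 0, 0, 0]]
t 31.55 s 142.0 y -46.5 N 5.0 T 0.6 Fz -4.7
[[0.0015, -0.0005, 0, 0, 0, 0], [0.003, -0.001, 0, 0, 0, 0], [0.0045, -0.0016, 0, 0, 0, 0], [0.0059, -0.0022, 0, 0, 0, 0], [0.0074, -0.0029, 0, 0, 0, 0], [0.0089, -0.0035, 0, 0, 0, 0], [0.0103, -0.0042, 0, 0, 0, 0], [0.0118, -0.0049, 0, 0, 0, 0]]
```

d=2.4.

Request:
carry_out([
  [0.0014, -0.0006, 0, 0, 0, 0],
  [0.0029, -0.0013, 0, 0, 0, 0],
  [0.0043, -0.002, 0, 0, 0, 0],
  [0.0057, -0.0028, 0, 0, 0, 0],
  [0.0071, -0.0035, 0, 0, 0, 0],
  [0.0085, -0.0043, 0, 0, 0, 0],
  [0.0099, -0.0051, 0, 0, 0, 0],
  [0.0112, -0.006, 0, 0, 0, 0],
])

```text
clock: 32.55
tool_pos: [0.5504, -0.1736, 0.0299]
orientation: [179.9, 0.0, -79.6]
force: [-4.9, -2.7, -5.0]
opening: 0.024
gripper_force: 30.0
```

```bash
python3 roll.py 155 8 2.4 >/dev/null; cp nx.json st.json; for d in 3 2.4 1.8 1.2; do python3 roll.py 167 8 $d; done
```

```text
t 32.55 s 155.0 y -58.3 N 5.5 T 0.9 Fz -5.0
[[0.0013, -0.0007, 0, 0, 0, 0], [0.0026, -0.0015, 0, 0, 0, 0], [0.0038, -0.0023, 0, 0, 0, 0], [0.0051, -0.0031, 0, 0, 0, 0], [0.0064, -0.0039, 0, 0, 0, 0], [0.0077, -0.0047, 0, 0, 0, 0], [0.009, -0.0055, 0, 0, 0, 0], [0.0103, -0.0063, 0, 0, 0, 0]]
t 32.55 s 155.0 y -58.3 N 5.5 T 0.9 Fz -5.0
[[0.0013, -0.0007, 0, 0, 0, 0], [0.0026, -0.0014, 0, 0, 0, 0], [0.0039, -0.0021, 0, 0, 0, 0], [0.0053, -0.0029, 0, 0, 0, 0], [0.0066, -0.0036, 0, 0, 0, 0], [0.0079, -0.0043, 0, 0, 0, 0], [0.0092, -0.005, 0, 0, 0, 0], [0.0105, -0.0058, 0, 0, 0, 0]]
t 32.55 s 155.0 y -58.3 N 5.5 T 0.9 Fz -5.0
[[0.0014, -0.0006, 0, 0, 0, 0], [0.0027, -0.0013, 0, 0, 0, 0], [0.0041, -0.0019, 0, 0, 0, 0], [0.0054, -0.0026, 0, 0, 0, 0], [0.0067, -0.0033, 0, 0, 0, 0], [0.0081, -0.0039, 0, 0, 0, 0], [0.0095, -0.0046, 0, 0, 0, 0], [0.0108, -0.0052, 0, 0, 0, 0]]
t 32.55 s 155.0 y -58.3 N 5.5 T 0.9 Fz -5.0
[[0.0014, -0.0005, 0, 0, 0, 0], [0.0028, -0.0011, 0, 0, 0, 0], [0.0042, -0.0017, 0, 0, 0, 0], [0.0055, -0.0023, 0, 0, 0, 0], [0.0069, -0.0029, 0, 0, 0, 0], [0.0083, -0.0035, 0, 0, 0, 0], [0.0097, -0.0041, 0, 0, 0, 0], [0.0111, -0.0047, 0, 0, 0, 0]]
```

Request:
carry_out([
  [0.0013, -0.0007, 0, 0, 0, 0],
  [0.0026, -0.0014, 0, 0, 0, 0],
  [0.0039, -0.0021, 0, 0, 0, 0],
  [0.0053, -0.0029, 0, 0, 0, 0],
  [0.0066, -0.0036, 0, 0, 0, 0],
  [0.0079, -0.0043, 0, 0, 0, 0],
  [0.0092, -0.005, 0, 0, 0, 0],
  [0.0105, -0.0058, 0, 0, 0, 0],
])

```text
clock: 33.55
tool_pos: [0.558, -0.1828, 0.03]
orientation: [179.9, 0.0, -79.6]
force: [-6.0, -3.0, -4.0]
opening: 0.0236
gripper_force: 30.0
```

```bash
python3 roll.py 167 8 2.4 >/dev/null; cp nx.json st.json; for d in 3.2 2.4 1.8 1.2; do python3 roll.py 177 8 $d; done
```

```text
t 33.55 s 167.0 y -68.8 N 6.5 T 1.4 Fz -4.0
[[0.0011, -0.0006, 0, 0, 0, 0], [0.0022, -0.0013, 0, 0, 0, 0], [0.0033, -0.002, 0, 0, 0, 0], [0.0044, -0.0026, 0, 0, 0, 0], [0.0056, -0.0033, 0, 0, 0, 0], [0.0068, -0.0039, 0, 0, 0, 0], [0.008, -0.0045, 0, 0, 0, 0], [0.0092, -0.005, 0, 0, 0, 0]]
t 33.55 s 167.0 y -68.8 N 6.5 T 1.4 Fz -4.0
[[0.0012, -0.0006, 0, 0, 0, 0], [0.0023, -0.0011, 0, 0, 0, 0], [0.0035, -0.0017, 0, 0, 0, 0], [0.0046, -0.0023, 0, 0, 0, 0], [0.0058, -0.0028, 0, 0, 0, 0], [0.007, -0.0033, 0, 0, 0, 0], [0.0082, -0.0038, 0, 0, 0, 0], [0.0094, -0.0043, 0, 0, 0, 0]]
t 33.55 s 167.0 y -68.8 N 6.5 T 1.4 Fz -4.0
[[0.0012, -0.0005, 0, 0, 0, 0], [0.0024, -0.001, 0, 0, 0, 0], [0.0036, -0.0015, 0, 0, 0, 0], [0.0047, -0.002, 0, 0, 0, 0], [0.0059, -0.0025, 0, 0, 0, 0], [0.0072, -0.0029, 0, 0, 0, 0], [0.0084, -0.0033, 0, 0, 0, 0], [0.0096, -0.0037, 0, 0, 0, 0]]
t 33.55 s 167.0 y -68.8 N 6.5 T 1.4 Fz -4.0
[[0.0012, -0.0004, 0, 0, 0, 0], [0.0024, -0.0009, 0, 0, 0, 0], [0.0037, -0.0013, 0, 0, 0, 0], [0.0049, -0.0017, 0, 0, 0, 0], [0.0061, -0.0021, 0, 0, 0, 0], [0.0073, -0.0025, 0, 0, 0, 0], [0.0086, -0.0029, 0, 0, 0, 0], [0.0098, -0.0032, 0, 0, 0, 0]]
```

Request:
carry_out([
  [0.0012, -0.0005, 0, 0, 0, 0],
  [0.0024, -0.001, 0, 0, 0, 0],
  [0.0036, -0.0015, 0, 0, 0, 0],
  [0.0047, -0.002, 0, 0, 0, 0],
  [0.0059, -0.0025, 0, 0, 0, 0],
  [0.0072, -0.0029, 0, 0, 0, 0],
  [0.0084, -0.0033, 0, 0, 0, 0],
  [0.0096, -0.0037, 0, 0, 0, 0],
])

```text
clock: 34.55
tool_pos: [0.563, -0.1915, 0.03]
orientation: [179.8, 0.0, -79.6]
force: [-6.3, -1.0, -2.6]
opening: 0.0242
gripper_force: 30.0
```

```bash
python3 roll.py 177 8 1.8 >/dev/null; cp nx.json st.json; for d in 2.6 2 1.4; do python3 roll.py 182 6 $d; done; cat st.json
```

```text
t 34.55 s 177.0 y -77.9 N 6.0 T 2.2 Fz -2.6
[[0.0008, -0.0004, 0, 0, 0, 0], [0.0016, -0.0008, 0, 0, 0, 0], [0.0025, -0.0012, 0, 0, 0, 0], [0.0033, -0.0016, 0, 0, 0, 0], [0.0042, -0.0019, 0, 0, 0, 0], [0.005, -0.0022, 0, 0, 0, 0]]
t 34.55 s 177.0 y -77.9 N 6.0 T 2.2 Fz -2.6
[[0.0009, -0.0003, 0, 0, 0, 0], [0.0017, -0.0006, 0, 0, 0, 0], [0.0025, -0.0009, 0, 0, 0, 0], [0.0034, -0.0012, 0, 0, 0, 0], [0.0043, -0.0014, 0, 0, 0, 0], [0.0051, -0.0016, 0, 0, 0, 0]]
t 34.55 s 177.0 y -77.9 N 6.0 T 2.2 Fz -2.6
[[0.0009, -0.0002, 0, 0, 0, 0], [0.0018, -0.0004, 0, 0, 0, 0], [0.0026, -0.0006, 0, 0, 0, 0], [0.0035, -0.0008, 0, 0, 0, 0], [0.0044, -0.0009, 0, 0, 0, 0], [0.0052, -0.001, 0, 0, 0, 0]]
{"s": 177.0, "d": 1.8, "c": [-28.1, -79.0]}
```

Request:
carry_out([
  [0.0009, -0.0003, 0, 0, 0, 0],
  [0.0017, -0.0006, 0, 0, 0, 0],
  [0.0025, -0.0009, 0, 0, 0, 0],
  [0.0034, -0.0012, 0, 0, 0, 0],
  [0.0043, -0.0014, 0, 0, 0, 0],
  [0.0051, -0.0016, 0, 0, 0, 0],
])

```text
clock: 35.3
tool_pos: [0.565, -0.1962, 0.0299]
orientation: [179.8, 0.0, -79.6]
force: [-7.3, -1.5, -0.4]
opening: 0.0236
gripper_force: 30.0
```

```bash
python3 roll.py 182 6 2 >/dev/null; cp nx.json st.json; for d in 2.5 2 1.5; do python3 roll.py 184.2 4 $d; done; cat st.json
```

```text
t 35.3 s 182.0 y -82.7 N 7.4 T 1.1 Fz -0.4
[[0.0006, -0.0002, 0, 0, 0, 0], [0.0012, -0.0004, 0, 0, 0, 0], [0.0018, -0.0006, 0, 0, 0, 0], [0.0023, -0.0008, 0, 0, 0, 0]]
t 35.3 s 182.0 y -82.7 N 7.4 T 1.1 Fz -0.4
[[0.0006, -0.0001, 0, 0, 0, 0], [0.0012, -0.0002, 0, 0, 0, 0], [0.0018, -0.0002, 0, 0, 0, 0], [0.0024, -0.0003, 0, 0, 0, 0]]
t 35.3 s 182.0 y -82.7 N 7.4 T 1.1 Fz -0.4
[[0.0006, 0.0, 0, 0, 0, 0], [0.0012, 0.0001, 0, 0, 0, 0], [0.0018, 0.0001, 0, 0, 0, 0], [0.0024, 0.0002, 0, 0, 0, 0]]
{"s": 182.0, "d": 2.0, "c": [-26.5, -84.1]}
```

Request:
carry_out([
  [0.0007, 0, 0, 0, 0, 0],
  [0.0014, 0, 0, 0, 0, 0],
  [0.002, 0, 0, 0, 0, 0],
  [0.002, 0, 0, 0, 0, 0],
])

```text
clock: 35.8
tool_pos: [0.5655, -0.1981, 0.0299]
orientation: [179.8, 0.0, -79.6]
force: [-7.1, -1.6, -1.6]
opening: 0.0238
gripper_force: 30.0
```

Request:
carry_out([
  [0.0005, 0, 0, 0, 0, 0],
  [0.001, 0, 0, 0, 0, 0],
  [0.001, 0, 0, 0, 0, 0],
])

```text
clock: 36.17
tool_pos: [0.5658, -0.1991, 0.0299]
orientation: [179.8, 0.0, -79.6]
force: [-6.2, -1.1, -1.9]
opening: 0.0239
gripper_force: 30.0
```

Request:
carry_out([
  [0.0005, 0, 0, 0, 0, 0],
  [0.001, 0, 0, 0, 0, 0],
  [0.001, 0, 0, 0, 0, 0],
])

```text
clock: 36.55
tool_pos: [0.566, -0.1999, 0.0299]
orientation: [179.8, 0.0, -79.6]
force: [-6.6, -0.9, -2.6]
opening: 0.0239
gripper_force: 30.0
```

Request:
carry_out([
  [0.0005, 0, 0, 0, 0, 0],
  [0.001, 0, 0, 0, 0, 0],
  [0.001, 0, 0, 0, 0, 0],
])

```text
clock: 36.92
tool_pos: [0.5661, -0.2002, 0.0299]
orientation: [179.8, 0.1, -79.6]
force: [-6.4, 3.0, 0.5]
opening: 0.0236
gripper_force: 30.0
```

Request:
carry_out([
  [0, 0, 0, 0, 0, 0],
  [-0.004, 0.006, 0, 0, 0, 0],
  [-0.006, 0.016, 0, 0, 0, 0],
  [-0.006, 0.022, 0, 0, 0, 0],
  [-0.006, 0.022, -0.05, 0, 0, 0],
  [-0.006, 0.022, -0.11, 0, 0, 0],
  [-0.006, 0.022, -0.15, 0, 0, 0],
  [-0.006, 0.022, -0.15, 0, 0, 0],
])

```text
clock: 37.92
tool_pos: [0.5476, -0.1995, 0.185]
orientation: [-179.5, -0.1, -79.6]
force: [-0.4, 0.3, -3.1]
opening: 0.024
gripper_force: 30.0
```

```bash
python3 - <<'E'
from h import *
o=telemetry.get_obs(); p=o['tool_pos'];print(o['clock'],p,o['orientation'],o['force'],o['moment'])
a=np.radians(-79.6); d=np.array([.4501,.3183])-p[:2]; print("tx,ty",d@[np.cos(a),np.sin(a)],d@[np.sin(a),-np.cos(a)])
E
```

```text
37.925 [ 0.5476 -0.1995  0.185 ] [-179.5402   -0.1482  -79.5819] [-0.4106  0.2726 -3.1358] [ 0.016   0.1125 -0.0257]
tx,ty -0.5268590699571865 0.002448465720856205
```

Request:
carry_out([
  [-0.49, 0.0023, 0, 0, 0, 0.1815],
  [-0.49, 0.0023, 0, 0, 0, 0.1815],
  [-0.49, 0.0023, 0, 0, 0, 0.1815],
  [-0.49, 0.0023, 0, 0, 0, 0.1815],
  [-0.49, 0.0023, 0, 0, 0, 0.1815],
  [-0.49, 0.0023, 0, 0, 0, 0.1815],
  [-0.49, 0.0023, 0, 0, 0, 0.1815],
  [-0.49, 0.0023, 0, 0, 0, 0.1815],
])

```text
clock: 38.92
tool_pos: [0.4533, 0.2844, 0.1797]
orientation: [180.0, -0.0, -90.0]
force: [1.7, 0.1, -2.6]
opening: 0.0241
gripper_force: 30.0
```

Request:
carry_out([
  [0, 0, 0, 0, 0, 0],
  [0, 0, 0, 0, 0, 0],
  [0, 0, 0, 0, 0, 0],
])

```text
clock: 39.3
tool_pos: [0.4545, 0.2815, 0.1802]
orientation: [180.0, -0.0, -90.1]
force: [-0.2, -0.0, -2.4]
opening: 0.0239
gripper_force: 30.0
```

```bash
python3 - <<'E'
from h import *
o=telemetry.get_obs(); p=o['tool_pos'];print(o['clock'],p,o['orientation'],o['force'],o['moment'])
a=np.radians(o['orientation'][2]); d=np.array([.4502,.3185])-p[:2]; print("tx,ty",d@[np.cos(a),np.sin(a)],d@[np.sin(a),-np.cos(a)])
E
```

```text
39.3 [0.4545 0.2815 0.1802] [179.9745  -0.0231 -90.0658] [-0.2157 -0.0207 -2.3916] [-0.009   0.0759 -0.0159]
tx,ty -0.0369819014971507 0.004344367596854265
```

Request:
carry_out([
  [-0.037, 0.0043, 0, 0, 0, 0],
  [-0.037, 0.0043, 0, 0, 0, 0],
  [-0.037, 0.0043, 0.04, 0, 0, 0],
  [-0.037, 0.0043, 0.08, 0, 0, 0],
  [-0.037, 0.0043, 0.095, 0, 0, 0],
  [-0.037, 0.0043, 0.095, 0, 0, 0],
  [-0.037, 0.0043, 0.095, 0, 0, 0],
  [-0.037, 0.0043, 0.095, 0, 0, 0],
])

```text
clock: 40.3
tool_pos: [0.4509, 0.3204, 0.087]
orientation: [-179.9, 0.1, -90.0]
force: [-0.5, 0.6, -2.4]
opening: 0.0242
gripper_force: 30.0
```

Request:
carry_out([
  [0, 0, 0.003, 0, 0, 0],
  [0, 0, 0.006, 0, 0, 0],
  [0, 0, 0.009, 0, 0, 0],
  [0, 0, 0.012, 0, 0, 0],
  [0, 0, 0.013, 0, 0, 0],
  [0, 0, 0.013, 0, 0, 0],
])

```text
clock: 41.05
tool_pos: [0.4502, 0.3196, 0.0724]
orientation: [180.0, -0.0, -90.0]
force: [0.1, 0.7, -2.2]
opening: 0.0236
gripper_force: 30.0
```

Request:
carry_out([
  [0.001, 0, 0.003, 0, 0, 0],
  [0.001, 0, 0.007, 0, 0, 0],
  [0.001, 0, 0.011, 0, 0, 0],
  [0.001, 0, 0.014, 0, 0, 0],
  [0.001, 0, 0.014, 0, 0, 0],
])

```text
clock: 41.68
tool_pos: [0.4501, 0.3185, 0.0582]
orientation: [180.0, -0.0, -90.0]
force: [0.7, 0.3, -1.7]
opening: 0.0239
gripper_force: 30.0
```

Request:
carry_out([
  [0, 0, 0.002, 0, 0, 0],
  [0, 0, 0.004, 0, 0, 0],
  [0, 0, 0.006, 0, 0, 0],
  [0, 0, 0.006, 0, 0, 0],
])

```text
clock: 42.18
tool_pos: [0.4501, 0.3185, 0.0524]
orientation: [180.0, -0.0, -90.0]
force: [-0.1, -0.1, -1.3]
opening: 0.024
gripper_force: 30.0
```

Request:
carry_out([
  [0, 0, 0.0008, 0, 0, 0],
  [0, 0, 0.0014, 0, 0, 0],
  [0, 0, 0.0014, 0, 0, 0],
  [0, 0, 0.0014, 0, 0, 0],
])

```text
clock: 42.68
tool_pos: [0.4502, 0.3186, 0.0512]
orientation: [-180.0, 0.0, -90.0]
force: [0.0, 0.4, -2.9]
opening: 0.0237
gripper_force: 30.0
```

Request:
carry_out([
  [0, 0, 0.0004, 0, 0, 0],
  [0, 0, 0.0004, 0, 0, 0],
  [0, 0, 0.0004, 0, 0, 0],
  [0, 0, 0.0004, 0, 0, 0],
], grip=0)

```text
clock: 43.18
tool_pos: [0.4503, 0.3187, 0.0509]
orientation: [-180.0, 0.0, -90.0]
force: [0.4, -0.4, 0.1]
opening: 0.0433
gripper_force: 0.0
```

Request:
carry_out([
  [0, 0, -0.02, 0, 0, 0],
  [0, 0, -0.06, 0, 0, 0],
  [0, 0, -0.12, 0, 0, 0],
  [0, 0, -0.17, 0, 0, 0],
  [0.1, 0, -0.2, 0, 0, 0],
  [0.15, 0, -0.2, 0, 0, 0],
  [0.2, 0, -0.2, 0, 0, 0],
  [0.25, 0, -0.2, 0, 0, 0],
])

```text
clock: 44.18
tool_pos: [0.4499, 0.0702, 0.2513]
orientation: [-179.9, 0.0, -90.0]
force: [2.0, 0.3, -0.3]
opening: 0.044
gripper_force: 0.0
```

```bash
python3 - <<'E'
from h import *
o=telemetry.get_obs();print(o['clock'],o['tool_pos'],o['force'],o['opening'])
b=viewer.snapshot("side")[:,:,::-1].copy(); a=cv2.imread("pics/side0.png")
cv2.imwrite("pics/end.png",b)
g=lambda i:cv2.cvtColor(i,cv2.COLOR_BGR2HSV)[:,:,2].astype(int)
for i in(a,b): print(g(i)[246:286:5,326:352:2])
x,y,w,h=318,240,42,46
print("mean abs diff stand",np.abs(g(a)[y:y+h,x:x+w]-g(b)[y:y+h,x:x+w]).mean())
E
```

```text
44.175 [0.4499 0.0702 0.2513] [ 2.0407  0.263  -0.3397] 0.04400677161217477
[[234 232 231 230 230 232 230 231 231 233 241 245 249]
 [234 232 232 224 120 197 236 233 101 220 239 245 249]
 [234 233 232 212  88  77  78  77  88 222 237 245 248]
 [233 233 227 204  81  77  78  78  89 221 235 244 247]
 [253 254 248 182  77  75  73  72 101 232 252 250 251]
 [254 229 196 175  76  69  69  69 124 194 193 211 254]
 [254 236 121 147 180 188 192 189 179 155  97 247 254]
 [254 254 254 253 246 233 230 233 252 254 254 254 254]]
[[230 227 227 226 227 229 226 227 228 230 237 242 247]
 [230 228 227 228 148 150 238 230 129 186 235 242 247]
 [230 230 228 226 135  75  74  73  74 184 234 242 246]
 [229 229 224 225 123  75  73  74  77 213 231 241 245]
 [252 254 250 237 124  69  68  64  74 224 250 249 249]
 [254 245 191 184  98  69  65  66  78 176 190 195 254]
 [254 251 125 144 178 186 190 189 185 166 121 177 254]
 [254 254 254 252 244 218 205 212 236 253 254 254 253]]
mean abs diff stand 6.741718426501035
```

```bash
python3 -c "
from plant import workorder
print(workorder.close_job())"
```

```text
the job is handed in; nothing more can be done
None
```

I rolled the wheel along the face from the left stop to the right stop at about 4–8 N and hung it back upright in its stand, then handed the job in at about 44 s. I couldn't read the counter directly, but the face measures about 184 mm, which is about 12.2 rad.

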